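# Clip a module onto the bench rail, secure it and switch on

## Task

Mount the taller of the two loose modules on the bench rail, close beside the fixed supply block with no more than about 2 cm between them: hold it tilted with the end that carries the rigid lip low, hook that lip under the rail's edge nearest the robot, then rock the other end down until the white sprung foot clicks under the far edge and the module sits flat on the rail. After that slide the end stop along the rail until it is up against the module, and last of all push the supply block's toggle switch over to its far position. Leave the shorter module, the rubber stopper and the round jar where they stand.

Things in the scene. Friction and masses are not known exactly. Their poses are not given: they have to be found in the camera images.
- station: Fixed bench station: aluminium base plate 110 x 380 x 10 mm with a steel rail along its y. Origin: centre of the underside, on the bench; x away from the robot across the rail, y to the left, z up. Rail flange: x -30 to +30 mm, y -180 to +180, top z = 45, underside z = 40; below it a 34 mm wide web, so both edges are free down to the plate's top at z = 10.
- near_edge (a point): Top corner of the flange's edge nearest the robot, at (-30, 0, 45) mm in the station's frame; the edge runs along the station's y. The lip hooks under it.
- block_face (a point): On the fixed grey supply block (x -48 to 48, y -165 to -85, top z = 85 mm, toggle on top; station frame): foot of its face that looks along the empty stretch of rail, at (0, -85, 45) mm. A seated module touches this face when its origin is at station y = -55 mm. The end stop is at the stretch's other (+y) end.
- tall_module: The taller loose module, 96 x 60 x 110 mm, 0.2 to 0.4 kg, standing on its legs, lip end roughly toward the robot. Origin: centre of the underside; x from lip end to foot end, z up. Grey body z 22 to 62 mm. Below it a channel for the flange, ceiling z = 22 mm. Seated: x along the station's x, origin at station x = 0 (2 mm play), z = 23 mm, ceiling on the flange.
- grip (a point): On the black block on top of the tall module, 50 mm (x) x 36 mm (y), z 62 to 110 mm; this point is on its middle line at z = 95 mm of the module. Grasp it across the module's y.
- lip (a point): Tip of the rigid lip, at (-25, 0, 11) mm in the tall module's frame. The lip is z 3 to 11 mm, reaches in to x = -24 from a leg (x -48 to -32.5, z 0 to 22): an 11 mm high slot for the 5 mm flange. Hooked: under the flange, station x -28 to -20 mm, z below 40. To enter, tilt the module 0.35 to 0.45 rad, foot end raised to clear the rail, and move it toward station +x.
- foot_end (a point): Top of the tall module's shoulder above the sprung foot, at (38, 0, 64) mm in its frame; can be pressed down. Once the lip is hooked, rock the module flat about the rail's near edge. Two thin cheeks (x 32 to 48 mm, down to z = 0) flank the foot below. Pushing straight down without hooking does not work.
- tall_module_foot (a joint): White sprung foot, slides along the module's +x (outward), 0 to 0.010 m; 0 = out, at rest. At 0 its tip is at x = 24 mm, flat top z = 15.5; a slanted face (x 24 to 31.5, z 12.5 to 4) rides over the rail's far edge as the module comes down. Spring 3.6 N + 0.45 N per mm: about 6 to 12 N down on the foot end. Back at 0 when clicked under.
- stop_face (a point): Centre of the end stop's face toward the supply block, 20 mm above the rail top; axes as the station's. End stop: grey block on the rail, 84 mm in x, 24 mm thick in y (from this face to +y), top 106 mm above the bench (upper 13 mm only 50 mm wide). A seated module touches it when its origin is 30 mm to the -y side.
- end_stop (a joint): End stop's slide along the rail toward the supply block (station -y), 0 to 0.17 m; at 0 its face is at station y = +138 mm. Moves with about 2 N and stays where it is left; push its outer (+y) face.
- isolator (a joint): Toggle switch on the supply block, 0 to 1.0 rad: 0 leans toward the robot (off), 1.0 away from it (on, the far position). Turns about the station's y, stays where it is left, about 2 N at the knob.
- isolator_tip (a point): Centre of the toggle's black ball knob, 26 mm across, 45 mm from its pivot at (0, -141, 93) mm in the station's frame. It moves from station x = -22 to +22 mm.
- short_module: The shorter loose module, 96 x 44 x 80 mm, same style; to be left alone. Origin: centre of its underside. The two modules may have swapped places.
- stopper_b: Dark rubber stopper, 42 mm across, 28 mm high, between the modules; bystander. Origin: centre of its underside.
- salve_jar: White round jar with black lid, 60 mm across, 41 mm high, at the left; bystander. Origin: centre of its underside.

How it is judged:
By the outcome, as a careful person would: the job done as asked, in the order asked, and still so for the second after the job is handed in, with the robot touching nothing.
It also fails if it takes over 66 s, if anything falls off the work surface, if the arm or the gripper's body presses on something with over 40 N, if the wrist force passes 120 N, or if a joint passes its speed limit or range.

## Robot

A 6-joint arm with a two-finger parallel gripper is mounted at the origin on a cart in front of the work surface, level with it; the furniture and walls round the work are solid. World frame = base frame: x ahead of the robot, y to its left, z up, the work surface at z = 0. Lengths are in m, angles in rad, forces in N, time in s.
With the tool pointing down it reaches from about 0.35 to 0.775 m from the base axis. Payload 7.3 kg.
Tool frame: the origin (TCP) lies on the centre line of the jaws, within the pads' length; the fingertips stand 11 mm ahead of it and the grasp point (between the pads) lies 8 mm behind it; y points along the fingers, z is the direction in which the jaws open and shut, and the axes are right-handed (so a half turn about y gives the same grasp; the last joint's range is limited). The gripper opens to 92 mm and grips with 3 to 60 N. Pads are 19 mm wide; open, the fingers measure 130 mm over their backs; the gripper's body (75 mm by 190 mm) begins 47 mm behind the grasp point.
Start: joints at [1.099, 0.342, 1.524, -0, 1.275, -0.146], TCP at [0.168, 0.497, 0.206] pointing down, gripper open.
Joint ranges: [-2.53, 2.53], [-0.77, 2.02], [0.04, 2.7], [-1, 4.14], [0.28, 2.66], [-3.11, 3.11]. Speed limits (rad/s): [2.57, 2.57, 3.14, 3.14, 3.14, 3.14].

## Interface

Orientations are given as [roll, pitch, yaw] about the fixed x, y, z axes, in that order (R = Rz(yaw) Ry(pitch) Rx(roll)).
In Python, from cell import robot, cams gives the robot as it stands.
- The arm moves only by the tool apply_moves, never from a script. Its argument "plan" is a list of rows, each a list of 7 numbers: the shift along the tool's x, y, z in m, then the turn, a rotation vector about the tool's x, y, z in degrees, then the gripper command: -1 is fully open, 1 is shut, values between are in proportion. A call has exactly 5 rows; each row is the pose to reach, as a shift and turn from the pose commanded when the call began, along the tool's axes at that moment; what a row does not reach only later rows make up. A row lasts 1/8 s, in which the tool goes at most 62.5 mm and 10.7 degrees, less where a joint would pass 70% of its speed; a pose out of reach is approached as far as the arm can. A call with a gripper value outside its range is refused whole. The fingers move at their own pace and stop on an object; "squeeze" is the grip in N (left out, the last holds). Time passes only in rows, so rows that repeat a pose let the fingers close, or fill a call up. It gives the time, the measured TCP pose, the force and the opening at its end, in the units of the state.
- robot.observe(): the state, without advancing time (a new reading comes with each control period).
- cams.read_camera(name): name is "scene" or "top"; returns the picture (420x560x3 uint8, blue, green, red); there is no depth.
- cams.calibration(name): a dict with "fx", "fy", "cx", "cy" (pixels), "dist" ([k1, k2, p1, p2, k3] as OpenCV has them; the pictures are not rectified), "extrinsics" (4x4, takes a point from world to camera coordinates). Camera axes: x right, y up, looking along -z (the intrinsics and any distortion apply to the point x, -y, -z); pixel columns grow to the right and rows downward; lengths in m; the calibration is good to about 2 mm. A picture is of the moment at which its call begins. calibration takes no time and is no camera call.
- robot.hand_in(): hands the job in, once; it reports no verdict.
The state is a dict: "time": time; "qpos": joint angles; "qvel": joint speeds; "joint_efforts": joint torques, N m; "tool_pos": TCP position; "tool_rot": TCP orientation; "contact_force": force on the tool from outside, world axes, zero at the start; "torque": the same for the moment, N m; "opening": finger opening in m.
Only numpy, scipy, OpenCV 4.12 (cv2) and the standard library are available. Lean on these libraries where they do the work, as an engineer would, in place of code of your own. Each camera call takes 0.05 s, during which the arm holds its last target. There are 200 camera calls.

## Working session

There is one attempt and no reset: what is moved stays moved. The work goes in short steps, Python scripts to look and compute and a tool call to move; the robot and the scene stay as the last step left them, time stands still between calls to the robot, and variables do not carry over. Pictures are saved under pics/ and viewed, about 8 in all and at most 12, crops included, and the job is handed in when it is done.

Besides the shell and the picture viewer there is one more tool, called after "Call:" as a command line: name --pt "numbers of a row" for each row, then --argument value for the rest. apply_moves: Moves the arm, as the interface text tells. Its arguments: {"type":"object","properties":{"plan":{"type":"array","items":{"type":"array","items":{"type":"number"}}},"squeeze":{"type":"number"}},"required":["plan"]}

```bash
ls; mkdir -p pics; python3 - <<'E'
from cell import robot, cams
import cv2,numpy as np
print(robot.observe())
for n in("scene","top"):
    im=cams.read_camera(n); cv2.imwrite(f"pics/{n}0.png",im); print(n,cams.calibration(n))
E
```

```text
pics
{'time': 0.0, 'qpos': array([ 1.09900982e+00,  3.42737304e-01,  1.52503026e+00, -3.38148737e-05,
        1.27540209e+00, -1.46004112e-01]), 'qvel': array([-1.22494557e-03, -7.90673674e-04,  9.32838581e-05, -1.54283996e-03,
       -8.37031649e-04, -9.46750067e-04]), 'joint_efforts': array([-6.57555938e-04, -4.31247926e+01, -2.44217259e+01,  7.16242706e-02,
        5.59324678e-02, -8.64664526e-05]), 'tool_pos': array([0.16781131, 0.49698352, 0.20483281]), 'tool_rot': array([-1.57236126e+00,  1.97441047e-04, -3.25772678e-01]), 'contact_force': array([ 0.94428991,  0.57101781, -0.45794165]), 'torque': array([ 0.01786891,  0.00786722, -0.02081461]), 'opening': 0.09176456392318465}
scene {'fx': 420.9092317141705, 'fy': 420.9092317141705, 'cx': 276.9698159719475, 'cy': 208.2911572134168, 'dist': array([0.03328912, 0.        , 0.        , 0.        , 0.        ]), 'extrinsics': array([[ 0.7383777 , -0.67427137,  0.01251004, -0.27695491],
       [ 0.49840569,  0.55810016,  0.66341238, -0.36170027],
       [-0.45430183, -0.48361383,  0.74814939, -0.88434472],
       [ 0.        ,  0.        ,  0.        ,  1.        ]])}
top {'fx': 515.8083104039586, 'fy': 515.8083104039586, 'cx': 276.63988532057, 'cy': 213.69112779166701, 'dist': array([-0.00674055,  0.        ,  0.        ,  0.        ,  0.        ]), 'extrinsics': array([[-0.00989785, -0.99994597,  0.0031749 ,  0.0988626 ],
       [ 0.99612806, -0.00958259,  0.08739033, -0.47667286],
       [-0.08735518,  0.00402759,  0.99616909, -1.42133675],
       [ 0.        ,  0.        ,  0.        ,  1.        ]])}
```

View pics/scene0.png

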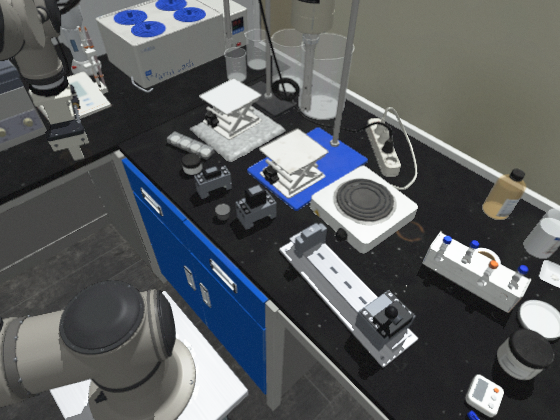

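View pics/top0.png

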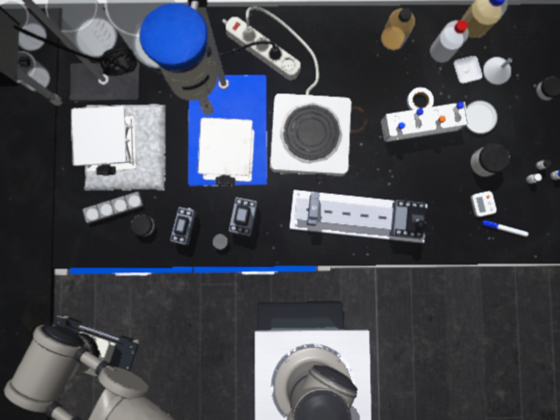

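The scene view shows the tall module at about (257,205), the short one at (212,178), the station from (310,235) to (400,350), and the stopper at (222,211). In the top view the tall module is at (243,215) and the station spans x 290–428. I'll zoom in on both.

```bash
cat > h.py <<'E'
import numpy as np,cv2
from scipy.spatial.transform import Rotation as Ro
from scipy.optimize import least_squares
from cell import robot,cams
C={n:cams.calibration(n) for n in("scene","top")}
F=np.diag([1,-1,-1.])
def proj(n,P):
    c=C[n];E=c["extrinsics"];R=F@E[:3,:3];t=F@E[:3,3]
    K=np.array([[c["fx"],0,c["cx"]],[0,c["fy"],c["cy"]],[0,0,1]])
    return cv2.projectPoints(np.atleast_2d(np.array(P,float)),cv2.Rodrigues(R)[0],t,K,c["dist"])[0][:,0]
def tri(ps,pt):
    f=lambda X:np.r_[proj("scene",X)[0]-ps,proj("top",X)[0]-pt]
    r=least_squares(f,[.5,0,.05]);return r.x,np.abs(r.fun).max()
def T(x,y,z,yaw,P): return Ro.from_euler("z",yaw).apply(np.atleast_2d(P))+[x,y,z]
E
python3 - <<'E'
import cv2
a=cv2.imread("pics/top0.png")[180:260,165:445]; b=cv2.imread("pics/scene0.png")[155:370,185:425]
cv2.imwrite("pics/topz.png",cv2.resize(a,None,fx=2.85,fy=2.85,interpolation=cv2.INTER_CUBIC))
cv2.imwrite("pics/scz.png",cv2.resize(b,None,fx=2.75,fy=2.75,interpolation=cv2.INTER_CUBIC))
E
```

```text
(no output)
```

View pics/topz.png

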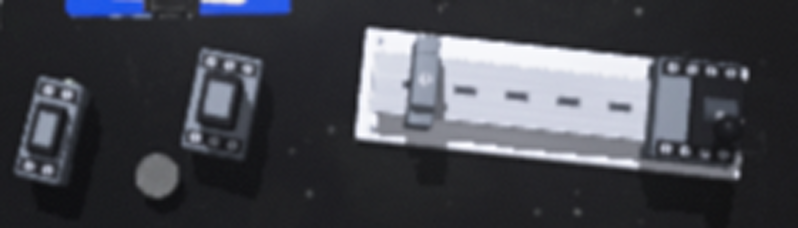

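View pics/scz.png

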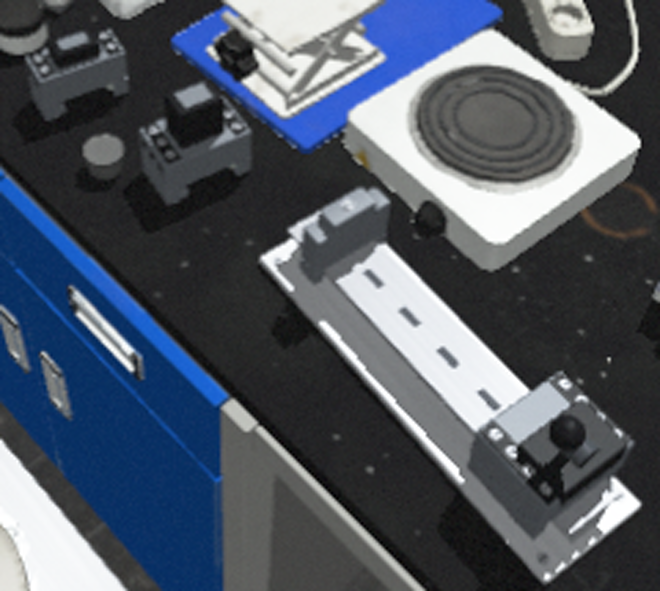

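```bash
cat > fit.py <<'E'
from h import *
t=lambda u,v:((u+.5)/2.85-.5+165,(v+.5)/2.85-.5+180); s=lambda u,v:((u+.5)/2.75-.5+185,(v+.5)/2.75-.5+155)
def fit(name,obs,x0,freez=False):
    def f(p):
        return np.concatenate([proj(n,T(p[0],p[1],p[2],p[3],P))[0]-q for n,P,q in obs])
    r=least_squares(f,x0,loss="soft_l1"); res=np.round(f(r.x).reshape(-1,2),1)
    print(name,np.round(r.x,4),"\n",[(o[0][0],list(o[1]),list(e)) for o,e in zip(obs,res)])
    return r.x
m=lambda *a:np.array(a)/1000
st=fit("station",[("top",m(55,190,10),t(366,28)),("top",m(-55,190,10),t(356,138)),("top",m(-55,-190,10),t(738,178)),
 ("top",m(48,-85,85),t(655,57)),("top",m(-48,-85,85),t(645,157)),
 ("scene",m(-55,190,10),s(260,260)),("scene",m(-55,-190,10),s(547,582)),("scene",m(55,-190,10),s(640,503)),
 ("scene",m(48,-85,85),s(558,372)),("scene",m(-48,-85,85),s(470,432)),
 ("scene",m(-22,-141,132),s(567,431)),("top",m(-22,-141,132),t(727,128))],[.5,-.1,0,0])
tm=fit("tall",[("top",m(25,18,110),t(206,78)),("top",m(25,-18,110),t(240,80)),("top",m(-25,-18,110),t(232,120)),("top",m(-25,18,110),t(200,117)),
 ("top",m(48,30,62),t(203,47)),("top",m(48,-30,62),t(266,58)),("top",m(-48,-30,62),t(248,160)),("top",m(-48,30,62),t(183,148)),
 ("scene",m(25,18,110),s(170,92)),("scene",m(25,-18,110),s(197,82)),("scene",m(-25,18,110),s(170,92)),
 ("scene",m(-25,-18,110),s(222,98))][:8]+[],[.5,.1,0,0])
print("knob tri",tri(s(567,431),t(727,128)))
for nm,P in (("st",m(-22,-141,132)),):print(T(*st,P))
for n in("scene","top"):
    print(n,np.round(np.array([np.array(proj(n,T(*tm,m(*P)))[0]) for P in [(25,18,110),(25,-18,110),(-25,-18,110),(-25,18,110),(48,30,62),(48,-30,62),(-48,-30,62),(-48,30,62),(-48,-30,0),(48,-30,0),(-48,30,0)]]),1).tolist())
    E=C[n]["extrinsics"];print(-E[:3,:3].T@E[:3,3])
E
python3 fit.py
```

```text
station [ 0.4707 -0.1342 -0.0058 -0.112 ] 
 [('t', [np.float64(0.055), np.float64(0.19), np.float64(0.01)], [np.float64(-0.6), np.float64(0.3)]), ('t', [np.float64(-0.055), np.float64(0.19), np.float64(0.01)], [np.float64(-1.0), np.float64(0.2)]), ('t', [np.float64(-0.055), np.float64(-0.19), np.float64(0.01)], [np.float64(-0.9), np.float64(-0.1)]), ('t', [np.float64(0.048), np.float64(-0.085), np.float64(0.085)], [np.float64(0.3), np.float64(-0.6)]), ('t', [np.float64(-0.048), np.float64(-0.085), np.float64(0.085)], [np.float64(0.9), np.float64(-0.2)]), ('s', [np.float64(-0.055), np.float64(0.19), np.float64(0.01)], [np.float64(-0.3), np.float64(-0.3)]), ('s', [np.float64(-0.055), np.float64(-0.19), np.float64(0.01)], [np.float64(0.0), np.float64(0.3)]), ('s', [np.float64(0.055), np.float64(-0.19), np.float64(0.01)], [np.float64(1.0), np.float64(0.5)]), ('s', [np.float64(0.048), np.float64(-0.085), np.float64(0.085)], [np.float64(1.2), np.float64(-1.2)]), ('s', [np.float64(-0.048), np.float64(-0.085), np.float64(0.085)], [np.float64(1.8), np.float64(-0.4)]), ('s', [np.float64(-0.022
[... 918 characters left out ...]
t64(-0.8), np.float64(-0.7)]), ('t', [np.float64(-0.048), np.float64(0.03), np.float64(0.062)], [np.float64(0.4), np.float64(-0.4)])]
knob tri (array([ 0.43507886, -0.27218631,  0.13518988]), np.float64(0.3650146087499593))
[[ 0.43311094 -0.27188402  0.12619523]]
scene [[261.3, 184.3], [268.2, 192.7], [251.7, 199.8], [245.0, 191.3], [266.5, 190.8], [277.7, 204.4], [246.9, 218.3], [236.2, 203.9], [247.8, 232.8], [277.4, 219.1], [237.5, 218.6]]
[-0.01698863 -0.41255913  0.90504312]
top [[237.2, 203.8], [250.6, 206.2], [247.2, 224.8], [233.7, 222.4], [235.7, 196.7], [257.2, 200.6], [250.9, 235.1], [229.2, 231.2], [251.9, 236.1], [258.0, 203.0], [231.2, 232.4]]
[0.35164461 0.10001405 1.45723446]
```

```bash
cat > fit2.py <<'E'
from h import *
import fit as g
from fit import t,s,m
def fit(name,obs,x0):
    f=lambda p:np.concatenate([proj(n,T(p[0],p[1],0,p[2],P))[0]-q for n,P,q in obs])
    r=least_squares(f,x0,loss="soft_l1"); print(name,np.round(r.x,4),np.round(f(r.x).reshape(-1,2),1).tolist()); return r.x
st=fit("station",[("top",m(55,190,10),t(366,28)),("top",m(-55,190,10),t(356,138)),("top",m(-55,-190,10),t(738,178)),
 ("top",m(48,-85,85),t(655,57)),("top",m(-48,-85,85),t(645,157)),
 ("scene",m(-55,190,10),s(260,260)),("scene",m(-55,-190,10),s(547,582)),("scene",m(55,-190,10),s(640,503)),
 ("scene",m(48,-85,85),s(558,372)),("scene",m(-48,-85,85),s(470,432))],[.5,-.1,0])
tm=fit("tall",[("top",m(48,30,62),t(203,47)),("top",m(48,-30,62),t(266,58)),("top",m(-48,-30,62),t(248,160)),("top",m(-48,30,62),t(183,148)),
 ("scene",m(48,-30,62),s(250,125)),("scene",m(-48,-30,62),s(173,165)),("scene",m(-48,30,62),s(140,130)),("scene",m(-48,-30,0),s(177,201)),("top",m(0,0,110),t(220,99))],[.5,.1,0])
def box(x0,x1,y0,y1,z0,z1): return [[m(x,y,z) for x,y in((x0,y0),(x1,y0),(x1,y1),(x0,y1),(x0,y0))] for z in(z1,z0)]
SB=box(-55,55,-190,190,10,10)[:1]+box(-30,30,-180,180,45,45)[:1]+box(-48,48,-165,-85,45,85)+box(-42,42,138,162,45,93)[:1]
TB=box(-25,25,-18,18,62,110)+box(-48,48,-30,30,0,62)
def overlay(name,im,org,k,size,items):
    o=cv2.resize(im[org[1]:org[1]+size[1],org[0]:org[0]+size[0]],None,fx=k,fy=k,interpolation=cv2.INTER_CUBIC)
    for p,L,c in items:
        for l in L:
            q=(proj(name,T(p[0],p[1],0,p[2],l))-org+.5)*k-.5
            cv2.polylines(o,[np.int32(np.round(q*8))],False,c,1,cv2.LINE_AA,3)
    return o
if __name__=="__main__":
    it=[(st,SB,(0,255,0)),(tm,TB,(0,0,255))]
    a=overlay("top",cv2.imread("pics/top0.png"),(215,180),3.6,(222,72),it)
    b=overlay("scene",cv2.imread("pics/scene0.png"),(225,180),4,(60,60),it)
    d=overlay("scene",cv2.imread("pics/scene0.png"),(275,215),2.2,(150,155),it)
    o=np.zeros((600,800,3),np.uint8);o[:a.shape[0],:a.shape[1]]=a
    o[260:260+b.shape[0],:b.shape[1]]=b; o[259:259+d.shape[0],300:300+d.shape[1]]=d
    cv2.imwrite("pics/ov1.png",o)
E
python3 fit2.py | grep -v "^ \["|tail -2
```

```text
station [ 0.4686 -0.1342 -0.1181] [[-0.4, 0.4], [-1.0, 0.4], [-0.4, 1.0], [1.0, 0.1], [1.3, 0.7], [-0.6, -1.5], [-0.6, 0.1], [0.8, 0.4], [1.1, -1.8], [1.3, -1.1]]
tall [ 0.4699  0.1856 -0.1692] [[-0.8, 0.3], [-1.2, -0.1], [-0.6, -1.1], [0.3, -0.4], [2.2, 1.8], [-0.5, 1.6], [0.4, 0.0], [-1.0, 3.2], [0.0, -0.4]]
```

View pics/ov1.png

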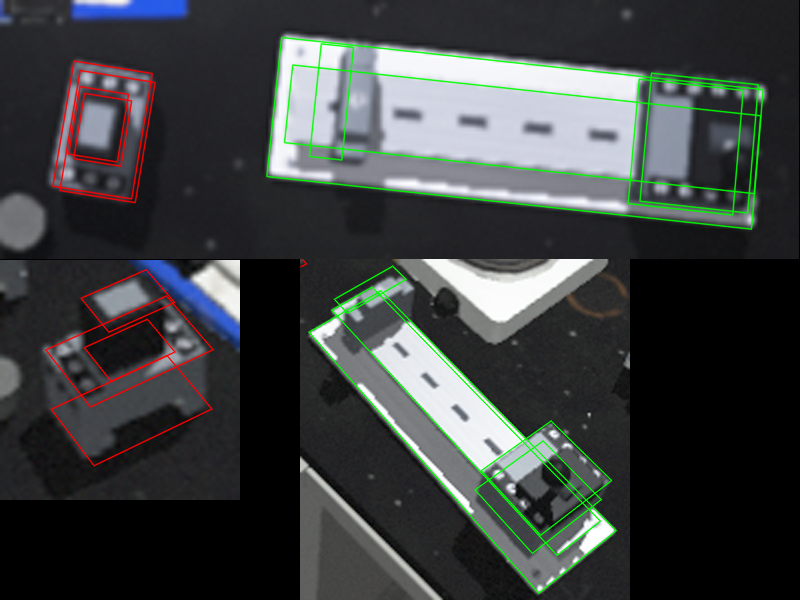

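The overlay fits the station and tall module to about 1–2 px in both views. The top crop shows the end stop about 25–30 mm in from the drawn 0 position. Next I'll write a helper that converts targets into tool-frame deltas.

```bash
cat > go.py <<'E'
# commanded pose is tracked in cmd.npy (4x4); upd(row) = last row of the last call; delta(target) prints row to write
from h import *
import os
ST=np.array([.4686,-.1342,-.1181]); TM=np.array([.4699,.1856,-.1692])
def M(p,R): A=np.eye(4);A[:3,:3]=R.as_matrix() if hasattr(R,"as_matrix") else R;A[:3,3]=p;return A
def meas(): o=robot.observe();return o,M(o["tool_pos"],Ro.from_euler("xyz",o["tool_rot"]))
def cmd(): return np.load("cmd.npy") if os.path.exists("cmd.npy") else meas()[1]
def upd(row): np.save("cmd.npy",cmd()@M(row[:3],Ro.from_rotvec(np.radians(row[3:6]))))
def delta(Tg,base=None):
    D=np.linalg.inv(cmd() if base is None else base)@Tg
    print("row",np.round(D[:3,3],4).tolist(),np.round(np.degrees(Ro.from_matrix(D[:3,:3]).as_rotvec()),2).tolist())
S=M([*ST[:2],0],Ro.from_euler("z",ST[2]))
MOD=M([*TM[:2],0],Ro.from_euler("z",TM[2]))
G=M([0,0,.087],Ro.from_euler("x",-90,degrees=True))   # TCP in module frame
def mod(x,y,z,th,yaw=0,W=None): # module pose in station frame (mm), th = foot-up tilt
    return (S if W is None else W)@M(np.array([x,y,z])/1000,Ro.from_euler("z",yaw)*Ro.from_euler("y",-th))
def modnow(base): # module pose in the station frame if held as nominal
    A=np.linalg.inv(S)@base@np.linalg.inv(G);e=Ro.from_matrix(A[:3,:3]).as_euler("zyx");return np.round(A[:3,3]*1000,1),np.round(e,3)
E
python3 - <<'E'
from go import *
o,m=meas(); np.save("cmd.npy",m)
up=MOD@G; up[2,3]=.19; delta(up); 
E
```

```text
row [0.3859, 0.0151, -0.1983] [0.08, -8.97, -0.02]
```

Call:
apply_moves --pt "0.05 0 -0.026 0 -2 0 -1" --pt "0.11 0 -0.056 0 -4 0 -1" --pt "0.17 0 -0.087 0 -6 0 -1" --pt "0.23 0 -0.118 0 -8 0 -1" --pt "0.28 0.005 -0.144 0.08 -9 0 -1" --squeeze 40

```text
time: 0.72
tool_pos: [0.3824, 0.2761, 0.2012]
tool_rot: [-1.569, -0.0, -0.168]
contact_force: [0.7, 1.2, -0.5]
opening: 0.0917
```

```bash
python3 - <<'E'
from go import *
upd([0.28,0.005,-0.144,0.08,-9,0]); o,m=meas(); print(o["time"],m[:3,3],cmd()[:3,3],o["qpos"])
delta(MOD@M([0,0,.14],np.eye(3))@M([0,0,0],G[:3,:3])); delta(MOD@G)
E
```

```text
0.725 [0.38237965 0.27605308 0.20118367] [0.38701479 0.27098473 0.20005492] [ 4.61682641e-01  2.47193827e-01  1.67185394e+00  1.31292671e-03
  1.22103686e+00 -9.41691654e-01]
row [0.0961, 0.06, -0.0703] [-0.0, 0.03, -0.02]
row [0.0961, 0.113, -0.0703] [-0.0, 0.03, -0.02]
```

Call:
apply_moves --pt "0.035 0 -0.025 0 0 0 -1" --pt "0.075 0.02 -0.055 0 0 0 -1" --pt "0.096 0.05 -0.07 0 0 0 -1" --pt "0.096 0.085 -0.07 0 0 0 -1" --pt "0.096 0.113 -0.07 0 0 0 -1"

```text
time: 1.35
tool_pos: [0.4637, 0.192, 0.0864]
tool_rot: [-1.57, 0.001, -0.17]
contact_force: [0.4, 0.1, -0.0]
opening: 0.0916
```

Call:
apply_moves --pt "0 0 0 0 0 0 1" --pt "0 0 0 0 0 0 1" --pt "0 0 0 0 0 0 1" --pt "0 0 0 0 0 0 1" --pt "0 0 0 0 0 0 1" --squeeze 40

```text
time: 1.98
tool_pos: [0.4643, 0.1928, 0.0885]
tool_rot: [-1.569, -0.001, -0.169]
contact_force: [0.2, -0.0, 0.3]
opening: 0.0462
```

```bash
python3 - <<'E'
from go import *
upd([.096,.113,-.07,0,0,0]); o,m=meas(); print(o["time"],m[:3,3],cmd()[:3,3],o["opening"],o["contact_force"])
import fit2
ims={n:cams.read_camera(n) for n in("top","scene")}
it=[(TM,fit2.TB,(0,0,255))]
a=fit2.overlay("top",ims["top"],(190,160),4,(100,100),it);b=fit2.overlay("scene",ims["scene"],(200,130),4,(100,110),it)
cv2.imwrite("pics/grasp.png",np.hstack([np.pad(a,((0,40),(0,0),(0,0))),b]))
E
```

```text
1.975 [0.46433334 0.19275737 0.08854472] [0.46986253 0.18587041 0.08702039] 0.046155928059518285 [ 0.18184809 -0.00047236  0.32680076]
station [ 0.4707 -0.1342 -0.0058 -0.112 ] 
 [('t', [np.float64(0.055), np.float64(0.19), np.float64(0.01)], [np.float64(-0.6), np.float64(0.3)]), ('t', [np.float64(-0.055), np.float64(0.19), np.float64(0.01)], [np.float64(-1.0), np.float64(0.2)]), ('t', [np.float64(-0.055), np.float64(-0.19), np.float64(0.01)], [np.float64(-0.9), np.float64(-0.1)]), ('t', [np.float64(0.048), np.float64(-0.085), np.float64(0.085)], [np.float64(0.3), np.float64(-0.6)]), ('t', [np.float64(-0.048), np.float64(-0.085), np.float64(0.085)], [np.float64(0.9), np.float64(-0.2)]), ('s', [np.float64(-0.055), np.float64(0.19), np.float64(0.01)], [np.float64(-0.3), np.float64(-0.3)]), ('s', [np.float64(-0.055), np.float64(-0.19), np.float64(0.01)], [np.float64(0.0), np.float64(0.3)]), ('s', [np.float64(0.055), np.float64(-0.19), np.float64(0.01)], [np.float64(1.0), np.float64(0.5)]), ('s', [np.float64(0.048), np.float64(-0.085), np.float64(0.085)], [np.float64(1.2), np.float64(-1.
[... 1365 characters left out ...]
99.8], [245.0, 191.3], [266.5, 190.8], [277.7, 204.4], [246.9, 218.3], [236.2, 203.9], [247.8, 232.8], [277.4, 219.1], [237.5, 218.6]]
[-0.01698863 -0.41255913  0.90504312]
top [[237.2, 203.8], [250.6, 206.2], [247.2, 224.8], [233.7, 222.4], [235.7, 196.7], [257.2, 200.6], [250.9, 235.1], [229.2, 231.2], [251.9, 236.1], [258.0, 203.0], [231.2, 232.4]]
[0.35164461 0.10001405 1.45723446]
station [ 0.4686 -0.1342 -0.1181] [[-0.4, 0.4], [-1.0, 0.4], [-0.4, 1.0], [1.0, 0.1], [1.3, 0.7], [-0.6, -1.5], [-0.6, 0.1], [0.8, 0.4], [1.1, -1.8], [1.3, -1.1]]
tall [ 0.4699  0.1856 -0.1692] [[-0.8, 0.3], [-1.2, -0.1], [-0.6, -1.1], [0.3, -0.4], [2.2, 1.8], [-0.5, 1.6], [0.4, 0.0], [-1.0, 3.2], [0.0, -0.4]]
```

View pics/grasp.png

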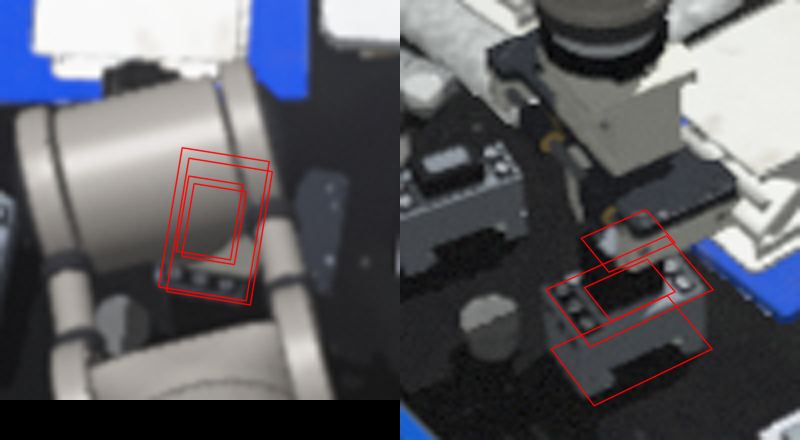

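The measured pose is about 7 mm short of my tracked command, because the first move was capped. I'll resync, reopen slightly and centre before closing.

```bash
python3 - <<'E'
from go import *
o,m=meas(); np.save("cmd.npy",m); print(m[:3,3],o["qvel"].round(4)); delta(MOD@G)
E
```

```text
[0.46418546 0.19255298 0.08831658] [-0.0004  0.0031  0.0014 -0.0021  0.0006  0.0002]
row [0.0068, 0.0013, -0.0059] [-0.08, 0.03, 0.03]
```

Call:
apply_moves --pt "0 0 0 0 0 0 -0.4" --pt "0.002 0 0 0 0 0 -0.4" --pt "0.0045 0.001 -0.003 0 0 0 -0.4" --pt "0.0068 0.0013 -0.0059 0 0 0 -0.4" --pt "0.0068 0.0013 -0.0059 0 0 0 -0.4"

```text
time: 2.7
tool_pos: [0.47, 0.1854, 0.0867]
tool_rot: [-1.569, -0.0, -0.169]
contact_force: [0.2, 0.2, 0.0]
opening: 0.0645
```

Call:
apply_moves --pt "0 0 0 0 0 0 0.1" --pt "0 0 0 0 0 0 0.5" --pt "0 0 0 0 0 0 1" --pt "0 0 0 0 0 0 1" --pt "0 0 0 0 0 0 1" --squeeze 45

```text
time: 3.32
tool_pos: [0.4698, 0.1858, 0.0868]
tool_rot: [-1.569, -0.0, -0.169]
contact_force: [0.8, 1.2, 0.1]
opening: 0.0338
```

```bash
sed -i 's/^import fit as g//;s/^from fit import t,s,m/t=lambda u,v:((u+.5)\/2.85-.5+165,(v+.5)\/2.85-.5+180); s=lambda u,v:((u+.5)\/2.75-.5+185,(v+.5)\/2.75-.5+155)\nm=lambda *a:np.array(a)\/1000/' fit2.py
python3 - <<'E'
from go import *
upd([0.0068,0.0013,-0.0059,0,0,0]); o,m=meas(); print(o["time"],m[:3,3],cmd()[:3,3],o["opening"],o["contact_force"],modnow(m))
E
```

```text
3.325 [0.4698387  0.18581522 0.0867781 ] [0.46990005 0.18559728 0.08701211] 0.03382053909304992 [0.82584734 1.17477064 0.10627003] (array([-3.650e+01,  3.181e+02, -2.000e-01]), array([-0.051, -0.   ,  0.002]))
```

Call:
apply_moves --pt "0 -0.01 0 0 0 0 1" --pt "0 -0.035 0 0 0 0 1" --pt "0 -0.07 0 0 0 0 1" --pt "0 -0.105 0 0 0 0 1" --pt "0 -0.125 0 0 0 0 1"

```text
time: 3.95
tool_pos: [0.4701, 0.1855, 0.214]
tool_rot: [-1.569, -0.002, -0.169]
contact_force: [-0.3, -0.4, -3.6]
opening: 0.0339
```

```bash
python3 - <<'E'
from go import *
upd([0,-.125,0,0,0,0]); o,m=meas(); print(o["time"],m[:3,3],cmd()[:3,3],o["opening"],o["contact_force"])
th=.4;c,s=np.cos(th),np.sin(th)
# hooked tilted: lip tip module(-24,11). want tip at station X,Z
def mp(X,Z,y,th,px=-24,pz=11): c,s=np.cos(th),np.sin(th); return mod(X-(px*c-pz*s),y,Z-(px*s+pz*c),th)
hi=mp(-55,110,-45,th)@G; print("hi",hi[:3,3]); delta(hi)
lo=mp(-50,38,-45,th)@G; print("lo",lo[:3,3])
E
```

```text
3.95 [0.47009482 0.18549671 0.21395013] [0.46980685 0.18544036 0.21201198] 0.03388643376084494 [-0.34454233 -0.42855356 -3.55864581]
hi [ 0.4012428  -0.17152358  0.18934668]
row [-0.0077, 0.0222, -0.3634] [0.5, -2.87, -22.88]
lo [ 0.40620798 -0.17211271  0.11734668]
```

Call:
apply_moves --pt "-0.001 -0.003 -0.02 0 0 0 1" --pt "-0.003 -0.008 -0.065 0 -0.6 0 1" --pt "-0.005 -0.012 -0.115 0 -1.5 0 1" --pt "-0.006 -0.012 -0.165 0 -2.2 0 1" --pt "-0.0077 -0.012 -0.21 0 -2.9 0 1"

```text
time: 4.58
tool_pos: [0.4251, -0.0224, 0.2227]
tool_rot: [-1.57, 0.002, -0.118]
contact_force: [0.2, -1.0, -3.4]
opening: 0.0342
```

```bash
cat >> go.py <<'E'
def mp(X,Z,y,th,px=-24,pz=11): c,s=np.cos(th),np.sin(th); return mod(X-(px*c-pz*s),y,Z-(px*s+pz*c),th)
def stat(): o,m=meas(); print(round(o["time"],2),"meas-cmd mm",np.round((m-cmd())[:3,3]*1000,1),"F",np.round(o["contact_force"],1),"tq",np.round(o["torque"],2),"open",round(o["opening"],4),"mod",*modnow(m)); return o,m
E
python3 - <<'E'
from go import *
upd([-.0077,-.012,-.21,0,-2.9,0]); stat()
hi=mp(-55,110,-45,.4)@G; delta(hi)
E
```

```text
4.58 meas-cmd mm [-1.9 -2.1 -1. ] F [ 0.2 -1.  -3.4] tq [ 0.01 -0.03  0.03] open 0.0342 mod [-56.5 106.  135.7] [-0.     0.002  0.001]
row [-0.0078, 0.0342, -0.1532] [-0.08, -0.01, -22.88]
```

Call:
apply_moves --pt "-0.001 0 -0.03 0 0 -3 1" --pt "-0.003 0 -0.07 0 0 -9 1" --pt "-0.006 0 -0.11 0 0 -15 1" --pt "-0.0078 0.01 -0.14 0 0 -20 1" --pt "-0.0078 0.02 -0.1532 0 0 -22.9 1"

```text
time: 5.2
tool_pos: [0.3987, -0.1726, 0.202]
tool_rot: [-1.57, -0.4, -0.121]
contact_force: [0.3, 0.5, -3.2]
opening: 0.0339
```

Call:
apply_moves --pt "0 0 0 0 0 0 1" --pt "0 0 0 0 0 0 1" --pt "0 0 0 0 0 0 1" --pt "0 0 0 0 0 0 1" --pt "0 0 0 0 0 0 1"

```text
time: 5.82
tool_pos: [0.4014, -0.1711, 0.2033]
tool_rot: [-1.569, -0.4, -0.118]
contact_force: [-0.3, -0.2, -3.1]
opening: 0.0342
```

```bash
python3 - <<'E'
from go import *
upd([-.0078,.02,-.1532,0,0,-22.9]); o,m=stat()
lo=mp(-52,38.,-45,.4)@G; delta(lo,m); print(m-cmd())
import fit2
def L(W,boxes,org,k,n,o,c):
    for l in boxes:
        P=np.array(l); q=(proj(n,P@W[:3,:3].T+W[:3,3])-org+.5)*k-.5
        cv2.polylines(o,[np.int32(np.round(q*8))],False,c,1,cv2.LINE_AA,3)
W=m@np.linalg.inv(G); os_=[]
for n,org in(("top",(310,160)),("scene",(300,215))):
    im=cams.read_camera(n)
    cr=cv2.resize(im[org[1]:org[1]+120,org[0]:org[0]+130],None,fx=3,fy=3,interpolation=cv2.INTER_CUBIC)
    L(W,fit2.TB,org,3,n,cr,(0,0,255)); L(S,fit2.SB[1:2],org,3,n,cr,(0,255,0)); os_.append(cr)
cv2.imwrite("pics/tilt.png",np.hstack(os_))
E
```

```text
5.83 meas-cmd mm [ 0.1  0.4 -0.2] F [-0.3 -0.2 -3.1] tq [0.04 0.54 0.01] open 0.0342 mod [-28.6 -44.4 123.1] [ 0.001 -0.4    0.002]
row [-0.0307, 0.0803, -0.0006] [-0.09, 0.03, -0.01]
[[ 2.75532444e-04 -3.72341536e-04 -9.20703876e-04  1.49560976e-04]
 [ 8.25925890e-04  4.12343461e-04  1.08686955e-04  4.27275983e-04]
 [-4.16977859e-04 -1.76311192e-04  4.93113189e-06 -2.26624054e-04]
 [ 0.00000000e+00  0.00000000e+00  0.00000000e+00  0.00000000e+00]]
station [ 0.4686 -0.1342 -0.1181] [[-0.4, 0.4], [-1.0, 0.4], [-0.4, 1.0], [1.0, 0.1], [1.3, 0.7], [-0.6, -1.5], [-0.6, 0.1], [0.8, 0.4], [1.1, -1.8], [1.3, -1.1]]
tall [ 0.4699  0.1856 -0.1692] [[-0.8, 0.3], [-1.2, -0.1], [-0.6, -1.1], [0.3, -0.4], [2.2, 1.8], [-0.5, 1.6], [0.4, 0.0], [-1.0, 3.2], [0.0, -0.4]]
```

View pics/tilt.png

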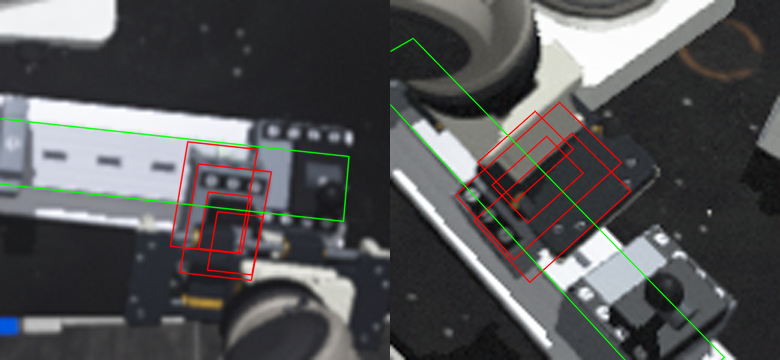

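The tilted module matches the overlay in both views, and the rail's near edge lies on the drawn line. I'll descend beside the rail.

Call:
apply_moves --pt "-0.005 0.013 0 0 0 0 1" --pt "-0.013 0.034 0 0 0 0 1" --pt "-0.021 0.055 0 0 0 0 1" --pt "-0.028 0.072 0 0 0 0 1" --pt "-0.0307 0.0803 0 0 0 0 1"

```text
time: 6.55
tool_pos: [0.4039, -0.1713, 0.1165]
tool_rot: [-1.568, -0.399, -0.119]
contact_force: [-0.2, 0.7, -3.6]
opening: 0.034
```

Call:
apply_moves --pt "0 0 0 0 0 0 1" --pt "0 0 0 0 0 0 1" --pt "0 0 0 0 0 0 1" --pt "0 0 0 0 0 0 1" --pt "0 0 0 0 0 0 1"

```text
time: 7.18
tool_pos: [0.4042, -0.1717, 0.1175]
tool_rot: [-1.57, -0.4, -0.119]
contact_force: [-0.9, 0.1, -3.8]
opening: 0.0341
```

```bash
python3 - <<'E'
from go import *
upd([-.0307,.0803,0,0,0,0]); o,m=stat()
for X in (-34,-24,-22): delta(mp(X,38.,-45,.4)@G)
import cv2
for n,org in(("scene",(300,215)),):
    im=cams.read_camera(n); cv2.imwrite("pics/pre.png",cv2.resize(im[215:345,290:420],None,fx=4.4,fy=4.4,interpolation=cv2.INTER_CUBIC))
E
```

```text
7.17 meas-cmd mm [-0.   0.  -0.1] F [-0.9  0.1 -3.8] tq [0.05 0.5  0.  ] open 0.0341 mod [-25.6 -44.7  37.4] [ 0.    -0.4    0.001]
row [0.0165, 0.0073, -0.0001] [-0.07, -0.02, 0.02]
row [0.0257, 0.0111, -0.0001] [-0.07, -0.02, 0.02]
row [0.0275, 0.0119, -0.0001] [-0.07, -0.02, 0.02]
```

Call:
apply_moves --pt "0.004 0.0018 0 0 0 0 1" --pt "0.01 0.0044 0 0 0 0 1" --pt "0.015 0.0066 0 0 0 0 1" --pt "0.018 0.0079 0 0 0 0 1" --pt "0.02 0.0088 0 0 0 0 1"

```text
time: 7.85
tool_pos: [0.426, -0.1741, 0.1169]
tool_rot: [-1.569, -0.4, -0.118]
contact_force: [-0.3, -0.2, -3.9]
opening: 0.034
```

Call:
apply_moves --pt "0.001 0.0004 0 0 0 0 1" --pt "0.0025 0.001 0 0 0 0 1" --pt "0.004 0.0017 0 0 0 0 1" --pt "0.0055 0.0023 0 0 0 0 1" --pt "0.0055 0.0023 0 0 0 0 1"

```text
time: 8.48
tool_pos: [0.4318, -0.175, 0.117]
tool_rot: [-1.569, -0.4, -0.119]
contact_force: [0.7, -0.1, -3.1]
opening: 0.034
```

```bash
python3 - <<'E'
from go import *
upd([.02,.0088,0,0,0,0]);upd([.0055,.0023,0,0,0,0]); o,m=stat()
im=cams.read_camera("scene"); cv2.imwrite("pics/hook.png",cv2.resize(im[225:345,300:420],None,fx=4.8,fy=4.8,interpolation=cv2.INTER_CUBIC))
E
```

```text
8.47 meas-cmd mm [ 0.   0.1 -0.3] F [ 0.7 -0.1 -3.1] tq [ 0.07  0.48 -0.06] open 0.034 mod [  2.2 -44.7  36.9] [ 0.    -0.4    0.001]
```

View pics/hook.png

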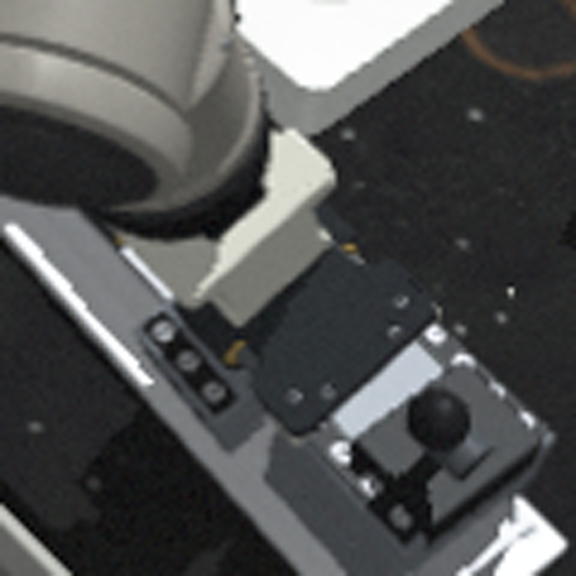

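No contact so far. I'll feel forward for the rail edge in small steps.

Call:
apply_moves --pt "0.001 0.0004 0 0 0 0 1" --pt "0.002 0.0008 0 0 0 0 1" --pt "0.003 0.0013 0 0 0 0 1" --pt "0.003 0.0013 0 0 0 0 1" --pt "0.003 0.0013 0 0 0 0 1"

```text
time: 9.15
tool_pos: [0.4349, -0.1753, 0.1169]
tool_rot: [-1.569, -0.4, -0.119]
contact_force: [-0.9, 0.7, -3.5]
opening: 0.0341
```

```bash
python3 - <<'E'
from go import *
upd([.003,.0013,0,0,0,0]); o,m=stat()
E
```

```text
9.15 meas-cmd mm [-0.1  0.1 -0.4] F [-0.9  0.7 -3.5] tq [ 0.11  0.54 -0.02] open 0.0341 mod [  5.3 -44.6  36.8] [ 0.    -0.4    0.002]
```

Call:
apply_moves --pt "0.001 0.0004 0 0 0 0 1" --pt "0.002 0.0008 0 0 0 0 1" --pt "0.003 0.0013 0 0 0 0 1" --pt "0.003 0.0013 0 0 0 0 1" --pt "0.003 0.0013 0 0 0 0 1"

```text
time: 9.78
tool_pos: [0.4382, -0.1757, 0.1169]
tool_rot: [-1.569, -0.4, -0.119]
contact_force: [0.4, -0.1, -3.8]
opening: 0.0341
```

```bash
python3 - <<'E'
from go import *
upd([.003,.0013,0,0,0,0]); o,m=stat()
E
```

```text
9.78 meas-cmd mm [-0.1  0.1 -0.4] F [ 0.4 -0.1 -3.8] tq [ 0.05  0.53 -0.06] open 0.0341 mod [  8.6 -44.6  36.7] [ 0.    -0.4    0.002]
```

Call:
apply_moves --pt "0.001 0.0004 0 0 0 0 1" --pt "0.002 0.0008 0 0 0 0 1" --pt "0.003 0.0013 0 0 0 0 1" --pt "0.003 0.0013 0 0 0 0 1" --pt "0.003 0.0013 0 0 0 0 1"

```text
time: 10.4
tool_pos: [0.4415, -0.1761, 0.1169]
tool_rot: [-1.569, -0.4, -0.119]
contact_force: [-1.1, 0.3, -2.2]
opening: 0.034
```

```bash
python3 - <<'E'
from go import *
upd([.003,.0013,0,0,0,0]); o,m=stat()
E
```

```text
10.4 meas-cmd mm [-0.1  0.1 -0.3] F [-1.1  0.3 -2.2] tq [0.1  0.58 0.04] open 0.034 mod [ 11.9 -44.7  36.8] [ 0.    -0.4    0.001]
```

Call:
apply_moves --pt "0.001 0.0004 0 0 0 0 1" --pt "0.002 0.0008 0 0 0 0 1" --pt "0.002 0.0008 0 0 0 0 1" --pt "0.002 0.0008 0 0 0 0 1" --pt "0.002 0.0008 0 0 0 0 1"

```text
time: 11.02
tool_pos: [0.4436, -0.1763, 0.1169]
tool_rot: [-1.569, -0.4, -0.119]
contact_force: [-0.4, 0.4, -1.3]
opening: 0.0342
```

```bash
python3 - <<'E'
from go import *
upd([.002,.0008,0,0,0,0]); o,m=stat()
im=cams.read_camera("top"); cv2.imwrite("pics/hook2.png",cv2.resize(im[180:270,290:430],None,fx=5,fy=5,interpolation=cv2.INTER_CUBIC))
E
```

```text
11.03 meas-cmd mm [-0.1  0.1 -0.3] F [-0.4  0.4 -1.3] tq [0.11 0.66 0.01] open 0.0342 mod [ 14.  -44.6  36.8] [ 0.    -0.4    0.001]
```

View pics/hook2.png

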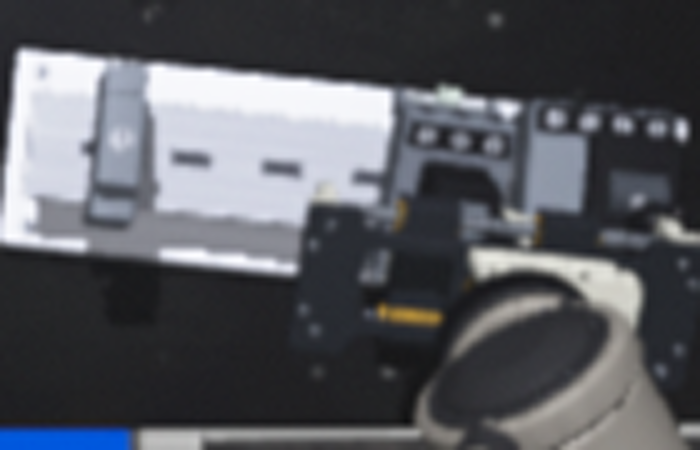

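```bash
python3 - <<'E'
from go import *
def back(n,px,W,z):  # point in frame W plane z(mm) imaging at px
    r=least_squares(lambda p:proj(n,(W@np.array([p[0],p[1],z/1000,1]))[:3])[0]-px,[0,0]); return np.round(r.x*1000,1)
t=lambda u,v:np.array(((u+.5)/2.85-.5+165,(v+.5)/2.85-.5+180))
h=lambda u,v:np.array(((u+.5)/5-.5+290,(v+.5)/5-.5+180))
W=meas()[1]@np.linalg.inv(G)
print("pips orig",[back("top",t(*p),MOD,64).tolist() for p in((210,62),(228,66),(248,69))])
print("pips now ",[back("top",h(*p),W,64).tolist() for p in((427,135),(460,140),(493,145))])
print("body edge now",[back("top",h(*p),W,62).tolist() for p in((397,92),(523,105))])
print("block corners",[back("top",h(*p),S,85).tolist() for p in((527,103),(690,120))],[back("top",h(*p),S,10).tolist() for p in((20,48),(5,243))])
print("block pips",[back("top",h(*p),S,87).tolist() for p in((553,119),(590,123),(624,127),(657,130))])
print("block pips0",[back("top",t(*p),S,87).tolist() for p in((673,67),(692,69),(711,71),(729,73),(666,150),(685,152),(704,154),(722,156))])
print("stop centre",back("top",h(122,138),S,106))
E
```

```text
pips orig [[35.7, 18.7], [34.7, 1.2], [34.8, -18.1]]
pips now  [[34.6, 17.0], [33.8, -0.5], [33.0, -18.1]]
body edge now [[55.5, 35.9], [55.9, -30.4]]
block corners [[46.8, -83.9], [47.2, -171.7]] [[57.3, 187.8], [-53.5, 184.5]]
block pips [[39.5, -98.1], [39.5, -118.0], [39.3, -136.3], [39.6, -154.0]]
block pips0 [[40.2, -99.7], [40.3, -117.6], [40.3, -135.5], [40.3, -152.5], [-38.1, -99.9], [-38.1, -117.8], [-38.0, -135.6], [-38.1, -152.5]]
stop centre [  2.3 131.4]
```

```bash
python3 - <<'E'
from go import *
exec(open("/dev/stdin").read()) if 0 else None
def back(n,px,W,z):
    r=least_squares(lambda p:proj(n,(W@np.array([p[0],p[1],z/1000,1]))[:3])[0]-px,[0,0]); return np.round(r.x*1000,1)
t=lambda u,v:np.array(((u+.5)/2.85-.5+165,(v+.5)/2.85-.5+180))
print("pips low",[back("top",t(*p),MOD,64).tolist() for p in((195,138),(213,142),(231,145))])
for th in(.4,.35,.3,.25,.2): print(th,end=" ");delta(mp(-27,44.5,-44.7,th,-30.5,22)@G)
E
```

```text
pips low [[-38.1, 20.8], [-39.1, 3.3], [-39.2, -14.0]]
0.4 row [-0.0045, -0.0008, 0.0002] [-0.07, -0.02, 0.02]
0.35 row [-0.0013, 0.0008, 0.0002] [-0.07, -0.02, 2.88]
0.3 row [0.0018, 0.0026, 0.0002] [-0.07, -0.02, 5.75]
0.25 row [0.0048, 0.0045, 0.0002] [-0.07, -0.02, 8.61]
0.2 row [0.0078, 0.0066, 0.0002] [-0.08, -0.02, 11.47]
```

The module and station pips show a combined x bias of about 3 mm, which explains the late contact. I'll apply that correction and start rocking about the near edge.

Call:
apply_moves --pt "-0.0035 -0.0006 0 0 0 0 1" --pt "-0.0045 -0.0008 0 0 0 0 1" --pt "-0.0029 0 0 0 0 1.44 1" --pt "-0.0013 0.0008 0 0 0 2.88 1" --pt "0.0002 0.0017 0 0 0 4.3 1" --squeeze 58

```text
time: 11.7
tool_pos: [0.445, -0.1767, 0.116]
tool_rot: [-1.57, -0.326, -0.119]
contact_force: [0.5, 2.0, 3.0]
opening: 0.0336
```

```bash
python3 - <<'E'
from go import *
upd([.0002,.0017,0,0,0,4.3]); stat()
for th in(.25,.2,.15,.1): print(th,end=" ");delta(mp(-27,44.5,-44.7,th,-30.5,22)@G)
E
```

```text
11.7 meas-cmd mm [ 0.4 -0.2  0.3] F [0.5 2.  3. ] tq [0.37 0.01 0.07] open 0.0336 mod [  9.4 -45.   33.6] [-0.    -0.326  0.001]
0.25 row [0.0048, 0.0024, 0.0002] [-0.08, -0.01, 4.31]
0.2 row [0.0079, 0.0043, 0.0002] [-0.08, -0.01, 7.17]
0.15 row [0.0109, 0.0063, 0.0002] [-0.08, -0.01, 10.04]
0.1 row [0.0138, 0.0084, 0.0001] [-0.08, -0.01, 12.9]
```

Call:
apply_moves --pt "0.0024 0.001 0 0 0 2.2 1" --pt "0.0048 0.002 0 0 0 4.3 1" --pt "0.0064 0.003 0 0 0 5.7 1" --pt "0.0079 0.004 0 0 0 7.2 1" --pt "0.0094 0.005 0 0 0 8.6 1"

```text
time: 12.32
tool_pos: [0.4553, -0.1779, 0.1143]
tool_rot: [-1.57, -0.175, -0.118]
contact_force: [-2.3, 1.6, 6.2]
opening: 0.0334
```

```bash
python3 - <<'E'
from go import *
upd([.0094,.005,0,0,0,8.6]); stat()
for th in(.13,.1,.07,.05,.0): print(th,end=" ");delta(mp(-27,44.5,-44.7,th,-30.5,22)@G)
E
```

```text
12.32 meas-cmd mm [ 0.3 -0.2  0.3] F [-2.3  1.6  6.2] tq [0.12 0.23 0.1 ] open 0.0334 mod [  7.1 -44.9  28.6] [ 0.    -0.175  0.001]
0.13 row [0.003, 0.0017, 0.0001] [-0.08, -0.0, 2.59]
0.1 row [0.0048, 0.0027, 0.0001] [-0.08, -0.0, 4.3]
0.07 row [0.0067, 0.0038, 0.0001] [-0.08, -0.0, 6.02]
0.05 row [0.0079, 0.0046, 0.0001] [-0.08, -0.0, 7.17]
0.0 row [0.0109, 0.0065, 0.0001] [-0.08, 0.0, 10.03]
```

Call:
apply_moves --pt "0.002 0.0011 0 0 0 1.7 1" --pt "0.004 0.0022 0 0 0 3.4 1" --pt "0.006 0.0034 0 0 0 5.3 1" --pt "0.0079 0.0046 0 0 0 7.2 1" --pt "0.0079 0.0046 0 0 0 7.2 1"

```text
time: 12.95
tool_pos: [0.4649, -0.1791, 0.1109]
tool_rot: [-1.57, -0.052, -0.118]
contact_force: [3.7, 0.4, 4.3]
opening: 0.0334
```

```bash
python3 - <<'E'
from go import *
upd([.0079,.0046,0,0,0,7.2]); stat()
for th in(.0,-.03): print(th,end=" ");delta(mp(-27,44.5,-44.7,th,-30.5,22)@G)
E
```

```text
12.95 meas-cmd mm [ 1.4 -0.3  0. ] F [3.7 0.4 4.3] tq [-0.06 -0.47  0.12] open 0.0334 mod [  6.1 -44.9  24.1] [ 0.001 -0.052  0.001]
0.0 row [0.0032, 0.0016, 0.0001] [-0.08, 0.01, 2.83]
-0.03 row [0.0051, 0.0026, 0.0001] [-0.08, 0.01, 4.55]
```

Call:
apply_moves --pt "0.001 0.001 0 0 0 1.2 1" --pt "0.002 0.002 0 0 0 2.8 1" --pt "0.003 0.003 0 0 0 4 1" --pt "0.003 0.004 0 0 0 4.6 1" --pt "0.003 0.004 0 0 0 4.6 1"

```text
time: 13.58
tool_pos: [0.4669, -0.1791, 0.1093]
tool_rot: [-1.57, 0.029, -0.118]
contact_force: [-4.5, 4.9, 24.3]
opening: 0.034
```

```bash
python3 - <<'E'
from go import *
upd([.003,.004,0,0,0,4.6]); stat()
E
```

```text
13.57 meas-cmd mm [0.3 0.1 2.3] F [-4.5  4.9 24.3] tq [0.57 0.86 0.02] open 0.034 mod [  1.1 -44.7  22.3] [0.    0.029 0.001]
```

Fz of +24 N at the height expected for a seated module. I'll release and lift to check it.

Call:
apply_moves --pt "0 -0.002 0 0 0 -1.5 1" --pt "0 -0.002 0 0 0 -1.5 -0.4" --pt "0 -0.002 0 0 0 -1.5 -0.4" --pt "0 -0.002 0 0 0 -1.5 -0.4" --pt "0 -0.002 0 0 0 -1.5 -0.4"

```text
time: 14.2
tool_pos: [0.4664, -0.179, 0.1083]
tool_rot: [-1.569, 0.006, -0.118]
contact_force: [0.1, -0.6, 0.5]
opening: 0.0636
```

Call:
apply_moves --pt "0 -0.01 0 0 0 0 -0.4" --pt "0 -0.035 0 0 0 0 -0.4" --pt "0 -0.07 0 0 0 0 -0.4" --pt "0 -0.085 0.03 0 0 0 0" --pt "0 -0.085 0.075 0 0 0 1"

```text
time: 14.82
tool_pos: [0.4769, -0.1051, 0.1959]
tool_rot: [-1.57, 0.001, -0.12]
contact_force: [0.4, 0.7, 0.6]
opening: 0.0485
```

```bash
python3 - <<'E'
from go import *
upd([0,-.002,0,0,0,-1.5]);upd([0,-.085,.075,0,0,0]); stat()
delta(S@M([0,.185,.2],G[:3,:3]))
E
```

```text
14.82 meas-cmd mm [ 1.  -0.2  1.8] F [0.4 0.7 0.6] tq [0.04 0.03 0.01] open 0.0485 mod [  4.7  29.9 108.9] [-0.002  0.001  0.   ]
row [-0.0038, -0.0056, 0.155] [-0.08, 0.01, -0.27]
```

Call:
apply_moves --pt "-0.001 0 0.03 0 0 0 1" --pt "-0.002 0 0.07 0 0 0 1" --pt "-0.003 0 0.11 0 0 0 1" --pt "-0.004 0 0.14 0 0 0 1" --pt "-0.004 0 0.155 0 0 0 1"

```text
time: 15.45
tool_pos: [0.4903, 0.051, 0.1947]
tool_rot: [-1.569, 0.004, -0.116]
contact_force: [-0.0, 0.3, -0.3]
opening: 0.0015
```

```bash
python3 - <<'E'
from go import *
upd([-.004,0,.155,0,0,0]); stat()
import fit2
S2=S@M([.0011,-.0013,0],np.eye(3)); W=S2@M([0,-.045,.023],np.eye(3)); k=3; out=[]
for n,org,sz in(("top",(300,175),(135,85)),("scene",(310,225),(125,150))):
    im=cams.read_camera(n); cv2.imwrite(f"pics/seat_{n}.png",im)
    cr=cv2.resize(im[org[1]:org[1]+sz[1],org[0]:org[0]+sz[0]],None,fx=k,fy=k,interpolation=cv2.INTER_CUBIC); raw=cr.copy()
    for B,P,c in((fit2.TB,W,(0,0,255)),(fit2.SB[1:],S2,(0,255,0))):
        for l in B:
            q=(proj(n,np.array(l)@P[:3,:3].T+P[:3,3])-org+.5)*k-.5
            cv2.polylines(cr,[np.int32(np.round(q*8))],False,c,1,cv2.LINE_AA,3)
    out.append(cr if n=="top" else np.hstack([cr]));
    if n=="top": out[0]=np.vstack([cr,raw])
h=max(o.shape[0] for o in out)
cv2.imwrite("pics/seat.png",np.hstack([np.pad(o,((0,h-o.shape[0]),(0,0),(0,0))) for o in out]))
E
```

```text
15.45 meas-cmd mm [0.1 1.4 0.3] F [-0.   0.3 -0.3] tq [0.07 0.01 0.01] open 0.0015 mod [ -0.7 186.5 107.7] [0.002 0.004 0.001]
station [ 0.4686 -0.1342 -0.1181] [[-0.4, 0.4], [-1.0, 0.4], [-0.4, 1.0], [1.0, 0.1], [1.3, 0.7], [-0.6, -1.5], [-0.6, 0.1], [0.8, 0.4], [1.1, -1.8], [1.3, -1.1]]
tall [ 0.4699  0.1856 -0.1692] [[-0.8, 0.3], [-1.2, -0.1], [-0.6, -1.1], [0.3, -0.4], [2.2, 1.8], [-0.5, 1.6], [0.4, 0.0], [-1.0, 3.2], [0.0, -0.4]]
```

View pics/seat.png

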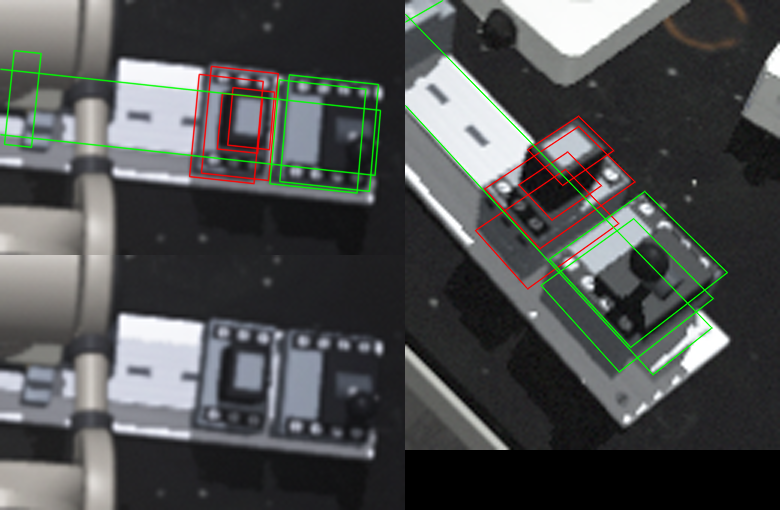

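The module sits flat in both views: its overlay outline coincides at the top view's (205–275,65–180), with a gap to the block of about 7 mm. To be sure of the click, I'll press the foot end with the closed fingers.

```bash
python3 - <<'E'
from go import *
o,m=stat(); np.save("cmd.npy",m)
delta(S@M([.041,-.045,.195],G[:3,:3])); 
E
```

```text
15.55 meas-cmd mm [0.1 0.9 0. ] F [ 0.2 -0.2  0.4] tq [ 0.   -0.03  0.02] open 0.0004 mod [ -0.6 186.1 107.4] [0.002 0.005 0.001]
row [0.0407, -0.0011, -0.231] [-0.09, 0.1, -0.26]
```

Call:
apply_moves --pt "0.006 0 -0.035 0 0 0 1" --pt "0.016 0 -0.09 0 0 0 1" --pt "0.026 0 -0.145 0 0 0 1" --pt "0.036 0 -0.2 0 0 0 1" --pt "0.0407 0 -0.231 0 0 0 1"

```text
time: 16.18
tool_pos: [0.5026, -0.1887, 0.1935]
tool_rot: [-1.57, 0.005, -0.122]
contact_force: [0.5, -0.1, -0.1]
opening: 0.0006
```

Call:
apply_moves --pt "0 0.005 0 0 0 0 1" --pt "0 0.03 0 0 0 0 1" --pt "0 0.06 0 0 0 0 1" --pt "0 0.08 0 0 0 0 1" --pt "0 0.085 0 0 0 0 1"

```text
time: 16.8
tool_pos: [0.5019, -0.1835, 0.1073]
tool_rot: [-1.568, 0.008, -0.118]
contact_force: [0.5, 0.7, -0.4]
opening: 0.0006
```

```bash
python3 - <<'E'
from go import *
upd([.0407,0,-.231,0,0,0]);upd([0,.085,0,0,0,0]);o,m=stat()
E
```

```text
16.8 meas-cmd mm [-1.7 -0.  -1.6] F [ 0.5  0.7 -0.4] tq [ 0.03 -0.03 -0.  ] open 0.0006 mod [ 38.2 -44.8  20.3] [0.    0.008 0.003]
```

Call:
apply_moves --pt "0.002 0.003 0 0 0 0 1" --pt "0.002 0.006 0 0 0 0 1" --pt "0.002 0.008 0 0 0 0 1" --pt "0.002 0.009 0 0 0 0 1" --pt "0.002 0.01 0 0 0 0 1"

```text
time: 17.42
tool_pos: [0.505, -0.1846, 0.0986]
tool_rot: [-1.569, 0.005, -0.118]
contact_force: [-0.2, 0.4, -0.9]
opening: 0.0005
```

Call:
apply_moves --pt "0 0.0005 0 0 0 0 1" --pt "0 0.001 0 0 0 0 1" --pt "0 0.0015 0 0 0 0 1" --pt "0 0.002 0 0 0 0 1" --pt "0 0.002 0 0 0 0 1"

```text
time: 18.05
tool_pos: [0.5049, -0.1846, 0.0965]
tool_rot: [-1.569, 0.005, -0.118]
contact_force: [-0.2, -0.2, -0.4]
opening: 0.0004
```

Call:
apply_moves --pt "0 0.0005 0 0 0 0 1" --pt "0 0.001 0 0 0 0 1" --pt "0 0.0015 0 0 0 0 1" --pt "0 0.002 0 0 0 0 1" --pt "0 0.0025 0 0 0 0 1"

```text
time: 18.68
tool_pos: [0.5049, -0.1846, 0.094]
tool_rot: [-1.569, 0.005, -0.118]
contact_force: [0.6, -0.9, 0.3]
opening: 0.0003
```

Call:
apply_moves --pt "0 0.0005 0 0 0 0 1" --pt "0 0.001 0 0 0 0 1" --pt "0 0.0015 0 0 0 0 1" --pt "0 0.002 0 0 0 0 1" --pt "0 0.0025 0 0 0 0 1"

```text
time: 19.3
tool_pos: [0.5049, -0.1845, 0.0915]
tool_rot: [-1.569, 0.005, -0.118]
contact_force: [-0.1, -0.4, -0.3]
opening: 0.0008
```

```bash
python3 - <<'E'
from go import *
o,m=stat()
S2=S@M([.0011,-.0013,0],np.eye(3))
def back(n,px,W,z):
    r=least_squares(lambda p:proj(n,(W@np.array([p[0],p[1],z/1000,1]))[:3])[0]-px,[0,0]); return np.round(r.x*1000,1).tolist()
h=lambda u,v:np.array(((u+.5)/3-.5+300,(v+.5)/3-.5+175)); g=lambda u,v:np.array(((u-405+.5)/3-.5+310,(v+.5)/3-.5+225))
print("foot pips",[back("top",h(*p),S2,87) for p in((222,77),(242,80),(263,83))])
print("lip pips",[back("top",h(*p),S2,87) for p in((208,160),(230,164),(251,167))])
print("scene pip foot -y end (611,174)",back("scene",g(611,174),S2,87),"lip +y (504,187)",back("scene",g(504,187),S2,87))
print("tri foot",(np.linalg.inv(S2)@np.r_[tri(g(611,174),h(263,83))[0],1]*1000).round(1),"tri lip",(np.linalg.inv(S2)@np.r_[tri(g(504,187),h(208,160))[0],1]*1000).round(1))
print("tip in S2",(np.linalg.inv(S2)@m@np.array([0,.011,0,1])*1000).round(1))
E
```

```text
19.3 meas-cmd mm [  1.3  -1.  -17.4] F [-0.1 -0.4 -0.3] tq [-0.05  0.01 -0.  ] open 0.0008 mod [ 41.5 -45.6   4.5] [0.    0.005 0.002]
foot pips [[38.9, -25.4], [38.2, -43.4], [37.5, -62.3]]
lip pips [[-36.3, -19.8], [-37.7, -39.6], [-38.3, -58.4]]
scene pip foot -y end (611,174) [37.0, -61.0] lip +y (504,187) [-36.2, -23.3]
tri foot [  36.8  -61.6   88.  1000. ] tri lip [ -34.9  -21.3   82.9 1000. ]
tip in S2 [  40.8  -44.4   80.5 1000. ]
```

```bash
python3 - <<'E'
from go import *
a=cams.read_camera("scene")[235:345,320:425]; b=cams.read_camera("top")[175:260,330:430]
a=cv2.resize(a,None,fx=5,fy=5,interpolation=cv2.INTER_CUBIC); b=cv2.resize(b,None,fx=2.7,fy=2.7,interpolation=cv2.INTER_CUBIC)
b=np.pad(b,((0,a.shape[0]-b.shape[0]),(0,0),(0,0))); cv2.imwrite("pics/press.png",np.hstack([a,b]))
E
```

```text
(no output)
```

View pics/press.png

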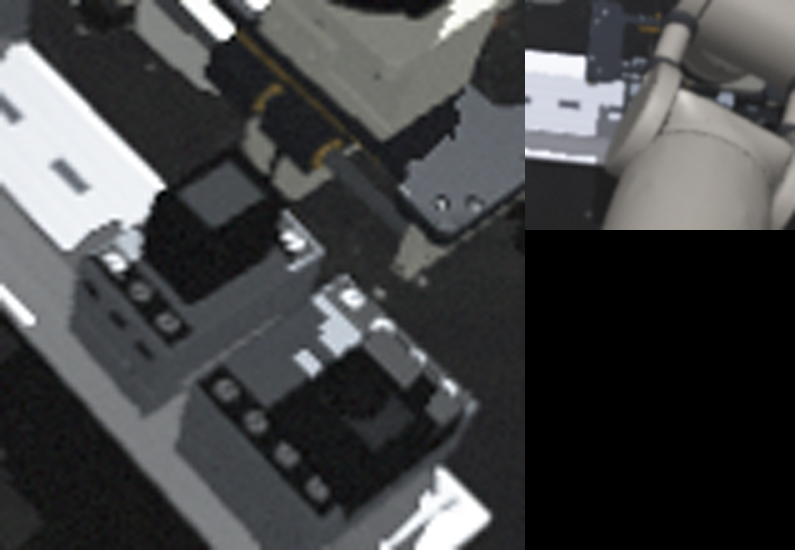

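```bash
python3 - <<'E'
from go import *
o,m=meas()
S2=S@M([.0011,-.0013,0],np.eye(3))
q=lambda P:((proj("scene",P)-[320,235]+.5)*5-.5).round().tolist()
t=lambda *a:(m@np.r_[np.array(a)/1000,1])[:3]; s=lambda *a:(S2@np.r_[np.array(a)/1000,1])[:3]
print("tip corners",[q(t(x,11,z))[0] for x,z in((-9.5,-19),(9.5,-19),(9.5,19),(-9.5,19))])
print("30mm up",[q(t(x,-19,z))[0] for x,z in((-9.5,-19),(9.5,-19),(9.5,19),(-9.5,19))])
print("module top far corners",q(s(48,-75,85)),q(s(48,-15,85)),"block far",q(s(48,-85,85)),"blk top",[q(s(x,y-45,133))[0] for x,y in((-25,-18),(25,-18),(25,18),(-25,18))])
E
```

```text
tip corners [[286.0, 258.0], [316.0, 237.0], [257.0, 179.0], [227.0, 199.0]]
30mm up [[299.0, 222.0], [330.0, 201.0], [269.0, 142.0], [238.0, 162.0]]
module top far corners [[333.0, 253.0]] [[239.0, 160.0]] block far [[349.0, 269.0]] blk top [[212.0, 259.0], [297.0, 201.0], [239.0, 143.0], [154.0, 199.0]]
```

The picture is ambiguous about where the closed fingertips are relative to the shoulder, and there is no contact force. I'll press on top of the black block toward the foot end instead, where the contact height also shows any tilt.

Call:
apply_moves --pt "0 -0.02 0 0 0 0 1" --pt "0 -0.05 0 0 0 0 1" --pt "0 -0.07 0 0 0 0 1" --pt "-0.012 -0.07 0 0 0 0 1" --pt "-0.024 -0.07 0 0 0 0 1"

```text
time: 20.02
tool_pos: [0.4798, -0.1814, 0.1606]
tool_rot: [-1.569, 0.007, -0.118]
contact_force: [-0.3, 0.9, -0.5]
opening: 0.0003
```

Call:
apply_moves --pt "0 0.004 0 0 0 0 1" --pt "0 0.01 0 0 0 0 1" --pt "0 0.014 0 0 0 0 1" --pt "0 0.016 0 0 0 0 1" --pt "0 0.017 0 0 0 0 1"

```text
time: 20.65
tool_pos: [0.4814, -0.1818, 0.1444]
tool_rot: [-1.569, 0.005, -0.118]
contact_force: [0.3, 0.5, -0.7]
opening: 0.0004
```

Call:
apply_moves --pt "0 0.001 0 0 0 0 1" --pt "0 0.0018 0 0 0 0 1" --pt "0 0.0025 0 0 0 0 1" --pt "0 0.003 0 0 0 0 1" --pt "0 0.003 0 0 0 0 1"

```text
time: 21.28
tool_pos: [0.4813, -0.1818, 0.1416]
tool_rot: [-1.569, 0.005, -0.118]
contact_force: [1.3, 0.2, -0.4]
opening: 0.0002
```

Call:
apply_moves --pt "0 0.001 0 0 0 0 1" --pt "0 0.0018 0 0 0 0 1" --pt "0 0.0025 0 0 0 0 1" --pt "0 0.003 0 0 0 0 1" --pt "0 0.003 0 0 0 0 1"

```text
time: 21.9
tool_pos: [0.4812, -0.1818, 0.1386]
tool_rot: [-1.569, 0.005, -0.118]
contact_force: [0.6, -0.5, -0.6]
opening: 0.0005
```

Call:
apply_moves --pt "0 0.001 0 0 0 0 1" --pt "0 0.002 0 0 0 0 1" --pt "0 0.003 0 0 0 0 1" --pt "0 0.004 0 0 0 0 1" --pt "0 0.004 0 0 0 0 1"

```text
time: 22.52
tool_pos: [0.4812, -0.1818, 0.1346]
tool_rot: [-1.569, 0.005, -0.118]
contact_force: [-0.7, -0.7, 0.4]
opening: 0.0005
```

Call:
apply_moves --pt "0 0.001 0 0 0 0 1" --pt "0 0.002 0 0 0 0 1" --pt "0 0.003 0 0 0 0 1" --pt "0 0.003 0 0 0 0 1" --pt "0 0.003 0 0 0 0 1"

```text
time: 23.15
tool_pos: [0.4812, -0.1818, 0.1316]
tool_rot: [-1.569, 0.005, -0.118]
contact_force: [1.3, 0.5, 0.6]
opening: 0.0002
```

Call:
apply_moves --pt "0 0.001 0 0 0 0 1" --pt "0 0.002 0 0 0 0 1" --pt "0 0.003 0 0 0 0 1" --pt "0 0.004 0 0 0 0 1" --pt "0 0.004 0 0 0 0 1"

```text
time: 23.78
tool_pos: [0.4812, -0.1818, 0.1275]
tool_rot: [-1.569, 0.005, -0.118]
contact_force: [0.1, 0.2, -0.1]
opening: 0.0006
```

```bash
python3 - <<'E'
from go import *
o,m=stat(); S2=S@M([.0011,-.0013,0],np.eye(3))
print((np.linalg.inv(S2)@m)[:3,3]*1000, o["joint_efforts"],o["qpos"])
im=cams.read_camera("scene"); cv2.imwrite("pics/p2.png",im)
# compare black block & module corner pixels with the earlier seated picture: pixel shift of module region
a=cv2.imread("pics/seat_scene.png")[255:305,330:390]; 
for nm in ("pics/p2.png",):
    b=cv2.imread(nm)[275:305,335:368]; r=cv2.matchTemplate(cv2.imread("pics/seat_scene.png")[265:315,325:378],b,cv2.TM_CCOEFF_NORMED); print(cv2.minMaxLoc(r))
E
```

```text
23.77 meas-cmd mm [-22.4   1.7  18.7] F [ 0.1  0.2 -0.1] tq [0.   0.01 0.03] open 0.0006 mod [ 17.6 -45.6  40.5] [0.    0.005 0.002]
[ 16.9876654  -44.46602774 127.54141764] [-2.48939359e-03 -4.35606122e+01 -2.17178035e+01 -5.97378658e-02
  7.26586673e-02  3.03800962e-04] [-5.09930231e-01  4.03651688e-01  1.66329966e+00 -6.20671756e-04
  1.08004395e+00 -1.96234592e+00]
(-0.21888235211372375, 0.9015293121337891, (20, 20), (10, 10))
```

The module hasn't moved (template match at zero shift). The closed fingertips evidently retract by 20 mm or so, as the last picture also suggested. I'll continue down until contact.

Call:
apply_moves --pt "0 0.001 0 0 0 0 1" --pt "0 0.002 0 0 0 0 1" --pt "0 0.003 0 0 0 0 1" --pt "0 0.004 0 0 0 0 1" --pt "0 0.004 0 0 0 0 1"

```text
time: 24.45
tool_pos: [0.4811, -0.1818, 0.1235]
tool_rot: [-1.569, 0.005, -0.118]
contact_force: [-0.2, 0.5, -0.2]
opening: 0.0005
```

Call:
apply_moves --pt "0 0.001 0 0 0 0 1" --pt "0 0.002 0 0 0 0 1" --pt "0 0.003 0 0 0 0 1" --pt "0 0.004 0 0 0 0 1" --pt "0 0.004 0 0 0 0 1"

```text
time: 25.08
tool_pos: [0.4811, -0.1818, 0.1196]
tool_rot: [-1.569, 0.005, -0.118]
contact_force: [-0.0, 0.6, -0.4]
opening: 0.0003
```

```bash
python3 - <<'E'
from go import *
o,m=meas(); im=cams.read_camera("scene"); a=cv2.resize(im[195:320,300:425],None,fx=4.7,fy=4.7,interpolation=cv2.INTER_CUBIC)
a=np.clip(a.astype(float)*1.6+15,0,255).astype(np.uint8)
S2=S@M([.0011,-.0013,0],np.eye(3))
for P,c in((m[:3,3],(0,255,255)),((m@[0,.011,0,1])[:3],(0,0,255)),((m@[0,-.055,0,1])[:3],(255,0,255)),((S2@[.025,-.063,.133,1])[:3],(0,255,0)),((S2@[-.025,-.063,.133,1])[:3],(0,255,0)),((S2@[-.025,-.027,.133,1])[:3],(0,255,0))):
    q=(proj("scene",P)[0]-[300,195]+.5)*4.7-.5; cv2.circle(a,tuple(int(v) for v in q),3,c,1)
cv2.imwrite("pics/p3.png",a)
E
```

```text
(no output)
```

View pics/p3.png

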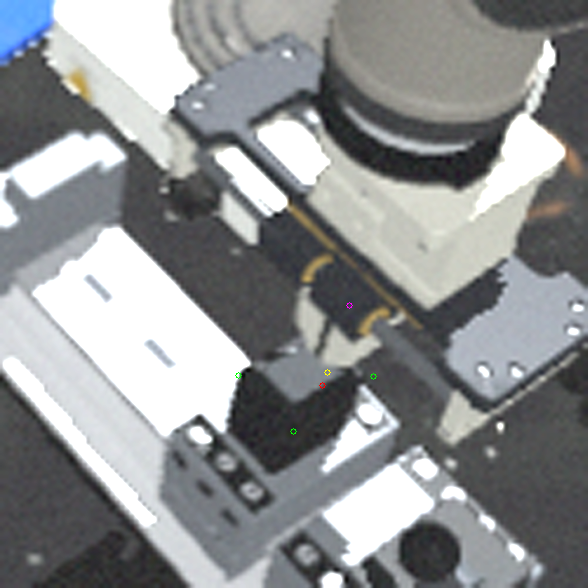

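The picture shows the closed fingertips ending at about (325,365), just above the block's lid and about 15 mm short of the nominal tip. I'll keep going down.

Call:
apply_moves --pt "0 0.001 0 0 0 0 1" --pt "0 0.002 0 0 0 0 1" --pt "0 0.003 0 0 0 0 1" --pt "0 0.004 0 0 0 0 1" --pt "0 0.004 0 0 0 0 1"

```text
time: 25.75
tool_pos: [0.4811, -0.1818, 0.1155]
tool_rot: [-1.569, 0.005, -0.118]
contact_force: [0.2, 0.3, 0.2]
opening: 0.0003
```

Call:
apply_moves --pt "0 0.001 0 0 0 0 1" --pt "0 0.002 0 0 0 0 1" --pt "0 0.003 0 0 0 0 1" --pt "0 0.004 0 0 0 0 1" --pt "0 0.004 0 0 0 0 1"

```text
time: 26.38
tool_pos: [0.4812, -0.1818, 0.112]
tool_rot: [-1.569, 0.005, -0.118]
contact_force: [-1.1, 0.7, 4.5]
opening: 0.0005
```

Call:
apply_moves --pt "0 0.0005 0 0 0 0 1" --pt "0 0.001 0 0 0 0 1" --pt "0 0.0015 0 0 0 0 1" --pt "0 0.002 0 0 0 0 1" --pt "0 0.002 0 0 0 0 1"

```text
time: 27.0
tool_pos: [0.4822, -0.1821, 0.112]
tool_rot: [-1.57, 0.001, -0.118]
contact_force: [-3.6, 2.9, 18.4]
opening: 0.0003
```

Contact was at TCP z 0.112, and at 18 N there was no further movement: the foot end is solidly down. Closed fingers reach about 30 mm less than open ones, so I'll push the end stop with the back of the open -y finger.

```bash
python3 - <<'E'
from go import *
o,m=stat(); np.save("cmd.npy",m)
delta(S@M([0,.225,.195],G[:3,:3]))
E
```

```text
27.0 meas-cmd mm [-21.4   1.5   3.1] F [-3.6  2.9 18.4] tq [0.52 0.63 0.07] open 0.0003 mod [ 19.  -45.9  25. ] [0.    0.001 0.   ]
row [-0.0192, -0.0829, 0.271] [-0.02, 0.01, -0.08]
```

Call:
apply_moves --pt "0 -0.01 0 0 0 0 1" --pt "0 -0.04 0 0 0 0 1" --pt "-0.003 -0.075 0.02 0 0 0 1" --pt "-0.006 -0.083 0.07 0 0 0 0" --pt "-0.01 -0.083 0.125 0 0 0 -1"

```text
time: 27.62
tool_pos: [0.4868, -0.056, 0.1938]
tool_rot: [-1.57, 0.003, -0.12]
contact_force: [-0.1, -0.2, -1.1]
opening: 0.0159
```

```bash
python3 - <<'E'
from go import *
o,m=stat(); upd([-.01,-.083,.125,0,0,0]); stat(); delta(S@M([0,.225,.195],G[:3,:3]))
E
```

```text
27.62 meas-cmd mm [  4.6 126.1  81.7] F [-0.1 -0.2 -1.1] tq [ 0.07 -0.01  0.03] open 0.0159 mod [  8.6  79.9 106.8] [-0.002  0.003  0.001]
27.62 meas-cmd mm [-0.3  0.8 -1.3] F [-0.1 -0.2 -1.1] tq [ 0.07 -0.01  0.03] open 0.0159 mod [  8.6  79.9 106.8] [-0.002  0.003  0.001]
row [-0.0092, 0.0001, 0.146] [-0.02, 0.01, -0.08]
```

Call:
apply_moves --pt "-0.002 0 0.035 0 0 0 -1" --pt "-0.005 0 0.075 0 0 0 -1" --pt "-0.007 0 0.115 0 0 0 -1" --pt "-0.009 0 0.14 0 0 0 -1" --pt "-0.009 0 0.146 0 0 0 -1"

```text
time: 28.25
tool_pos: [0.4944, 0.0905, 0.193]
tool_rot: [-1.569, 0.005, -0.116]
contact_force: [-0.6, -1.0, -1.0]
opening: 0.0658
```

Call:
apply_moves --pt "0 0.01 0 0 0 0 -1" --pt "0 0.035 0 0 0 0 -1" --pt "0 0.065 0 0 0 0 -1" --pt "0 0.09 0 0 0 0 -1" --pt "0 0.1 0 0 0 0 -1"

```text
time: 28.88
tool_pos: [0.493, 0.0884, 0.0913]
tool_rot: [-1.57, 0.008, -0.12]
contact_force: [0.0, -0.9, -0.3]
opening: 0.0917
```

```bash
python3 - <<'E'
from go import *
upd([-.009,0,.146,0,0,0]);upd([0,.1,0,0,0,0]);o,m=stat();delta(S@M([0,.085,.095],G[:3,:3]))
E
```

```text
28.88 meas-cmd mm [-2.2 -0.9 -3.8] F [ 0.  -0.9 -0.3] tq [0.01 0.01 0.01] open 0.0917 mod [ -2.7 224.    4.3] [-0.002  0.008  0.001]
row [-0.0001, 0.0001, -0.1401] [-0.02, 0.01, -0.08]
```

Call:
apply_moves --pt "0 0 -0.01 0 0 0 -1" --pt "0 0 -0.03 0 0 0 -1" --pt "0 0 -0.055 0 0 0 -1" --pt "0 0 -0.08 0 0 0 -1" --pt "0 0 -0.1 0 0 0 -1"

```text
time: 29.5
tool_pos: [0.4828, -0.0116, 0.0942]
tool_rot: [-1.57, 0.003, -0.119]
contact_force: [0.4, -0.4, 0.4]
opening: 0.0917
```

Call:
apply_moves --pt "0 0 -0.006 0 0 0 -1" --pt "0 0 -0.012 0 0 0 -1" --pt "0 0 -0.017 0 0 0 -1" --pt "0 0 -0.022 0 0 0 -1" --pt "0 0 -0.026 0 0 0 -1"

```text
time: 30.12
tool_pos: [0.4792, -0.0356, 0.0929]
tool_rot: [-1.569, 0.005, -0.118]
contact_force: [-0.1, 0.3, 0.2]
opening: 0.0918
```

```bash
python3 - <<'E'
from go import *
upd([0,0,-.1,0,0,0]);upd([0,0,-.026,0,0,0]);o,m=stat(); im=cams.read_camera("top"); cv2.imwrite("pics/stop1.png",im)
E
```

```text
30.12 meas-cmd mm [-1.1  0.3 -2.2] F [-0.1  0.3  0.2] tq [ 0.06 -0.03  0.01] open 0.0918 mod [-1.5 99.3  5.9] [0.    0.005 0.001]
```

```bash
python3 - <<'E'
from go import *
s0=cv2.imread("pics/scene0.png");s1=cams.read_camera("scene");cv2.imwrite("pics/stop1s.png",s1)
t0=cv2.imread("pics/top0.png");t1=cv2.imread("pics/stop1.png")
S2=S@M([.0011,-.0013,0],np.eye(3))
# end stop template from initial images, searched along the rail
for n,a,b in(("scene",s0,s1),("top",t0,t1)):
    for y0 in (131,):
        q=proj(n,(S2@[0,.1314,.095,1])[:3])[0]; w=9
        T_=a[int(q[1])-w:int(q[1])+w+1,int(q[0])-w:int(q[0])+w+1]
        r=[]
        for d in range(0,150,4):
            p=proj(n,(S2@[0,.1314-d/1000,.095,1])[:3])[0]
            W=b[int(p[1])-w-2:int(p[1])+w+3,int(p[0])-w-2:int(p[0])+w+3]
            r.append((round(float(cv2.matchTemplate(W,T_,cv2.TM_CCOEFF_NORMED).max()),2),d))
        print(n,sorted(r)[::-1][:5],"at0",r[0])
E
```

```text
scene [(0.79, 8), (0.79, 4), (0.79, 0), (0.68, 12), (0.41, 16)] at0 (0.79, 0)
top [(0.39, 116), (0.39, 112), (0.39, 108), (0.39, 104), (0.39, 36)] at0 (-0.13, 0)
```

The template match shows the end stop did not move, so the open fingertips passed over it. I'll go back, turn the tool 90° (narrow side along the rail) and push with closed fingers set lower.

Call:
apply_moves --pt "0 -0.02 0 0 0 0 -1" --pt "0 -0.06 0 0 0 0 -1" --pt "0 -0.095 0 0 0 0 -1" --pt "0 -0.1 0.03 0 0 0 1" --pt "0 -0.1 0.075 0 0 0 1"

```text
time: 30.85
tool_pos: [0.4892, 0.0389, 0.1939]
tool_rot: [-1.569, 0.003, -0.12]
contact_force: [0.0, 0.1, 0.2]
opening: 0.0763
```

Call:
apply_moves --pt "0 0 0 0 10 0 1" --pt "0 0 0 0 20 0 1" --pt "0 0 0 0 30 0 1" --pt "0 0 0 0 40 0 1" --pt "0 0 0 0 50 0 1"

```text
time: 31.48
tool_pos: [0.4884, 0.039, 0.193]
tool_rot: [-1.574, 0.005, -0.996]
contact_force: [0.7, -0.2, 0.1]
opening: 0.0264
```

Call:
apply_moves --pt "0 0 0 0 10 0 1" --pt "0 0 0 0 20 0 1" --pt "0 0 0 0 30 0 1" --pt "0 0 0 0 40 0 1" --pt "0 0 0 0 40 0 1"

```text
time: 32.1
tool_pos: [0.4885, 0.0389, 0.193]
tool_rot: [-1.576, 0.002, -1.687]
contact_force: [-0.9, 0.6, 0.1]
opening: 0.0005
```

```bash
python3 - <<'E'
from go import *
o,m=meas();np.save("cmd.npy",m);stat();print(o["qpos"])
G2=Ro.from_euler("z",-90,degrees=True).as_matrix()@G[:3,:3]
delta(S@M([0.001,.170,.1],G2)); delta(S@M([0.001,.170,.064],G2))
s0=cv2.imread("pics/scene0.png");s1=cams.read_camera("scene");cv2.imwrite("pics/stop2s.png",s1)
q=(slice(222,265),slice(288,330)); print("stop region diff",np.abs(s0[q].astype(int)-s1[q]).mean())
E
```

```text
32.1 meas-cmd mm [0. 0. 0.] F [-0.9  0.6  0.1] tq [-0.09  0.05  0.04] open 0.0005 mod [ -1.1 174.4 106. ] [-1.569  0.005  0.002]
[-0.07823661  0.29227415  1.63297841  0.00183468  1.22147473  0.03744215]
row [0.0044, 0.093, 0.0021] [0.3, 0.1, -0.09]
row [0.0045, 0.129, 0.0023] [0.3, 0.1, -0.09]
stop region diff 5.869324473975637
```

Call:
apply_moves --pt "0 0.02 0.002 0 0 0 1" --pt "0 0.055 0.002 0 0 0 1" --pt "0 0.09 0.002 0 0 0 1" --pt "0 0.12 0.002 0 0 0 1" --pt "0 0.129 0.002 0 0 0 1"

```text
time: 32.78
tool_pos: [0.4888, 0.0389, 0.0625]
tool_rot: [-1.579, 0.001, -1.686]
contact_force: [-0.3, 0.3, 0.1]
opening: 0.0008
```

Call:
apply_moves --pt "0.008 0 0 0 0 0 1" --pt "0.018 0 0 0 0 0 1" --pt "0.028 0 0 0 0 0 1" --pt "0.039 0 0 0 0 0 1" --pt "0.05 0 0 0 0 0 1"

```text
time: 33.4
tool_pos: [0.4843, -0.0117, 0.0644]
tool_rot: [-1.575, 0.002, -1.689]
contact_force: [0.6, 0.8, 0.4]
opening: 0.0005
```

```bash
python3 - <<'E'
from go import *
upd([0,.129,.002,0,0,0]);upd([.05,0,0,0,0,0]);stat()
s0=cv2.imread("pics/scene0.png");s1=cams.read_camera("scene");cv2.imwrite("pics/stop3s.png",s1)
q=(slice(222,265),slice(288,330)); print("stop region diff",np.abs(s0[q].astype(int)-s1[q]).mean())
E
```

```text
33.4 meas-cmd mm [ 0.2 -1.   0.5] F [0.6 0.8 0.4] tq [ 0.15 -0.15  0.03] open 0.0005 mod [  0.8 123.6 -22.6] [-1.571  0.004  0.002]
stop region diff 61.68770764119601
```

Call:
apply_moves --pt "0.012 0 0 0 0 0 1" --pt "0.027 0 0 0 0 0 1" --pt "0.042 0 0 0 0 0 1" --pt "0.058 0 0 0 0 0 1" --pt "0.07 0 0 0 0 0 1"

```text
time: 34.08
tool_pos: [0.4757, -0.0816, 0.0639]
tool_rot: [-1.576, 0.001, -1.69]
contact_force: [1.8, 1.7, -0.1]
opening: 0.0006
```

```bash
python3 - <<'E'
from go import *
upd([.07,0,0,0,0,0]);stat()
s0=cv2.imread("pics/scene0.png");s1=cams.read_camera("scene");cv2.imwrite("pics/stop4s.png",s1)
S2=S@M([.0011,-.0013,0],np.eye(3)); n="scene"
q=proj(n,(S2@[-.03,.1314,.07,1])[:3])[0]; w=9; print(q)
T_=s0[int(q[1])-w:int(q[1])+w+1,int(q[0])-w:int(q[0])+w+1]; r=[]
for d in range(0,150,3):
    p=proj(n,(S2@[-.03,.1314-d/1000,.07,1])[:3])[0]
    W=s1[int(p[1])-w-2:int(p[1])+w+3,int(p[0])-w-2:int(p[0])+w+3]
    r.append((round(float(cv2.matchTemplate(W,T_,cv2.TM_CCOEFF_NORMED).max()),2),d))
print(sorted(r)[::-1][:6])
E
```

```text
34.08 meas-cmd mm [-0.3 -1.4  0. ] F [ 1.8  1.7 -0.1] tq [ 0.14 -0.19  0.01] open 0.0006 mod [  0.4  53.2 -23.1] [-1.571e+00  5.000e-03  1.000e-03]
[301.76767592 244.50102312]
[(0.76, 96), (0.76, 93), (0.75, 99), (0.74, 102), (0.73, 105), (0.71, 90)]
```

Call:
apply_moves --pt "0.005 0 0 0 0 0 1" --pt "0.011 0 0 0 0 0 1" --pt "0.018 0 0 0 0 0 1" --pt "0.024 0 0 0 0 0 1" --pt "0.028 0 0 0 0 0 1"

```text
time: 34.75
tool_pos: [0.4723, -0.1085, 0.0638]
tool_rot: [-1.576, 0.002, -1.689]
contact_force: [-0.3, 1.4, -0.9]
opening: 0.0003
```

Call:
apply_moves --pt "0.001 0 0 0 0 0 1" --pt "0.002 0 0 0 0 0 1" --pt "0.003 0 0 0 0 0 1" --pt "0.004 0 0 0 0 0 1" --pt "0.005 0 0 0 0 0 1"

```text
time: 35.38
tool_pos: [0.4718, -0.113, 0.0638]
tool_rot: [-1.576, 0.002, -1.689]
contact_force: [-0.3, 2.4, -0.9]
opening: 0.0006
```

Call:
apply_moves --pt "0.0008 0 0 0 0 0 1" --pt "0.0016 0 0 0 0 0 1" --pt "0.0024 0 0 0 0 0 1" --pt "0.003 0 0 0 0 0 1" --pt "0.003 0 0 0 0 0 1"

```text
time: 36.0
tool_pos: [0.4715, -0.1161, 0.0638]
tool_rot: [-1.576, 0.002, -1.689]
contact_force: [-0.8, 2.6, -1.6]
opening: 0.0003
```

Call:
apply_moves --pt "0.0008 0 0 0 0 0 1" --pt "0.0016 0 0 0 0 0 1" --pt "0.0024 0 0 0 0 0 1" --pt "0.003 0 0 0 0 0 1" --pt "0.003 0 0 0 0 0 1"

```text
time: 36.62
tool_pos: [0.4711, -0.1192, 0.0638]
tool_rot: [-1.576, 0.001, -1.689]
contact_force: [-1.3, 3.5, -1.8]
opening: 0.0005
```

```bash
python3 - <<'E'
from go import *
o,m=meas();np.save("cmd.npy",m);stat()
a=cv2.imread("pics/seat_scene.png"); b=cams.read_camera("scene"); cv2.imwrite("pics/stop5s.png",b)
# module lip-end/-y side face shift vs seated picture
S2=S@M([.0011,-.0013,0],np.eye(3)); p=proj("scene",(S2@[-.048,-.055,.07,1])[:3])[0].astype(int); w=9
r=cv2.matchTemplate(b[p[1]-w-6:p[1]+w+7,p[0]-w-6:p[0]+w+7],a[p[1]-w:p[1]+w+1,p[0]-w:p[0]+w+1],cv2.TM_CCOEFF_NORMED)
_,v,_,l=cv2.minMaxLoc(r); x,y=l
print(p,v,"shift px",x-6,y-6, "1mm -y =",proj("scene",(S2@[-.048,-.065,.07,1])[:3])[0]/10-proj("scene",(S2@[-.048,-.055,.07,1])[:3])[0]/10)
E
```

```text
36.62 meas-cmd mm [0. 0. 0.] F [-1.3  3.5 -1.8] tq [0.39 0.15 0.01] open 0.0005 mod [  0.3  15.3 -23.2] [-1.571e+00  5.000e-03  1.000e-03]
[347 304] 0.9713230133056641 shift px 2 2 1mm -y = [0.30747533 0.3364975 ]
```

The end stop has reached the module and nudged it a few mm toward the block (about 6 mm by image shift), with force rising from 2 to 3.5 N. I'll back off and go to the toggle.

```bash
python3 - <<'E'
from go import *
S2=S@M([.0011,-.0013,0],np.eye(3)); print("knob tri in S2",np.linalg.inv(S2)@[.43508,-.27219,.13519,1]*1000)
G2=Ro.from_euler("z",-90,degrees=True).as_matrix()@G[:3,:3]
A=cmd()@M([-.008,0,0],np.eye(3)); 
for p in((-.078,-.142,.195),(-.078,-.142,.105)): delta(S2@M([p[0],p[1]+.001,p[2]],G2),A)
E
```

```text
knob tri in S2 [ -18.12774737 -139.67831862  135.19       1000.        ]
row [0.1653, -0.131, -0.0783] [0.29, -0.0, -0.08]
row [0.1654, -0.041, -0.0779] [0.29, -0.0, -0.08]
```

Call:
apply_moves --pt "-0.004 0 0 0 0 0 1" --pt "-0.008 0 0 0 0 0 1" --pt "-0.008 -0.03 0 0 0 0 1" --pt "-0.008 -0.08 0 0 0 0 1" --pt "-0.008 -0.13 0 0 0 0 1"

```text
time: 37.3
tool_pos: [0.4728, -0.1113, 0.1954]
tool_rot: [-1.576, 0.001, -1.689]
contact_force: [0.3, -0.5, 0.5]
opening: 0.0005
```

```bash
python3 - <<'E'
from go import *
upd([-.008,-.13,0,0,0,0]);stat()
S2=S@M([.0011,-.0013,0],np.eye(3));G2=Ro.from_euler("z",-90,degrees=True).as_matrix()@G[:3,:3]
for p in((-.078,-.141,.195),(-.078,-.141,.105)): delta(S2@M(p,G2))
E
```

```text
37.3 meas-cmd mm [0.  0.2 1.6] F [ 0.3 -0.5  0.5] tq [-0.08  0.    0.04] open 0.0005 mod [  1.   23.3 108.4] [-1.571e+00  5.000e-03  1.000e-03]
row [0.1653, -0.001, -0.0783] [0.29, -0.0, -0.08]
row [0.1654, 0.089, -0.0779] [0.29, -0.0, -0.08]
```

Call:
apply_moves --pt "0.02 0 -0.025 0.3 0 0 1" --pt "0.06 0 -0.055 0.3 0 0 1" --pt "0.105 0 -0.078 0.3 0 0 1" --pt "0.145 0 -0.078 0.3 0 0 1" --pt "0.165 0 -0.078 0.3 0 0 1"

```text
time: 37.92
tool_pos: [0.3756, -0.2679, 0.1943]
tool_rot: [-1.57, 0.0, -1.691]
contact_force: [0.2, 0.4, 0.3]
opening: 0.0007
```

Call:
apply_moves --pt "0 0.01 0 0 0 0 1" --pt "0 0.035 0 0 0 0 1" --pt "0 0.065 0 0 0 0 1" --pt "0 0.083 0 0 0 0 1" --pt "0 0.089 0 0 0 0 1"

```text
time: 38.55
tool_pos: [0.3756, -0.264, 0.1036]
tool_rot: [-1.573, 0.004, -1.687]
contact_force: [-0.8, 0.5, -1.0]
opening: 0.0005
```

Call:
apply_moves --pt "0 0 0.006 0 0 0 1" --pt "0 0 0.012 0 0 0 1" --pt "0 0 0.018 0 0 0 1" --pt "0 0 0.024 0 0 0 1" --pt "0 0 0.03 0 0 0 1"

```text
time: 39.17
tool_pos: [0.4062, -0.2696, 0.1051]
tool_rot: [-1.57, 0.001, -1.689]
contact_force: [-0.8, 1.1, -0.0]
opening: 0.0002
```

```bash
python3 - <<'E'
from go import *
upd([.165,0,-.078,.3,0,0]);upd([0,.089,0,0,0,0]);upd([0,0,.03,0,0,0]);o,m=stat()
S2=S@M([.0011,-.0013,0],np.eye(3));print((np.linalg.inv(S2)@m)[:3,3]*1000)
E
```

```text
39.17 meas-cmd mm [ 0.5 -0.   0.1] F [-0.8  1.1 -0. ] tq [-0.08  0.34 -0.06] open 0.0002 mod [ -46.  -141.7   18.1] [-1.571e+00 -0.000e+00  1.000e-03]
[ -47.13847336 -140.51651655  105.13106521]
```

Call:
apply_moves --pt "0 0 0.006 0 0 0 1" --pt "0 0 0.013 0 0 0 1" --pt "0 0 0.02 0 0 0 1" --pt "0 0 0.027 0 0 0 1" --pt "0 0 0.033 0 0 0 1"

```text
time: 39.8
tool_pos: [0.4389, -0.2734, 0.1048]
tool_rot: [-1.571, 0.002, -1.689]
contact_force: [-1.5, -0.1, 1.1]
opening: 0.0002
```

Call:
apply_moves --pt "0 0 0.0015 0 0 0 1" --pt "0 0 0.003 0 0 0 1" --pt "0 0 0.0045 0 0 0 1" --pt "0 0 0.006 0 0 0 1" --pt "0 0 0.006 0 0 0 1"

```text
time: 40.42
tool_pos: [0.4445, -0.274, 0.1049]
tool_rot: [-1.571, 0.002, -1.689]
contact_force: [-1.2, 0.4, 0.2]
opening: 0.0003
```

```bash
python3 - <<'E'
from go import *
upd([0,0,.033,0,0,0]);upd([0,0,.006,0,0,0]);o,m=stat()
S2=S@M([.0011,-.0013,0],np.eye(3));print((np.linalg.inv(S2)@m)[:3,3]*1000)
E
```

```text
40.42 meas-cmd mm [ 0.1  0.2 -0.1] F [-1.2  0.4  0.2] tq [-0.04  0.19  0.02] open 0.0003 mod [  -7.5 -141.6   17.9] [-1.571 -0.     0.002]
[  -8.59788062 -140.39598795  104.9154194 ]
```

Call:
apply_moves --pt "0 0 0.0012 0 0 0 1" --pt "0 0 0.0025 0 0 0 1" --pt "0 0 0.0038 0 0 0 1" --pt "0 0 0.005 0 0 0 1" --pt "0 0 0.005 0 0 0 1"

```text
time: 41.05
tool_pos: [0.4471, -0.2742, 0.1046]
tool_rot: [-1.576, 0.002, -1.689]
contact_force: [-9.9, 0.5, 3.1]
opening: 0.0004
```

Call:
apply_moves --pt "0 0 0.0012 0 0 0 1" --pt "0 0 0.0025 0 0 0 1" --pt "0 0 0.0038 0 0 0 1" --pt "0 0 0.004 0 0 0 1" --pt "0 0 0.004 0 0 0 1"

```text
time: 41.68
tool_pos: [0.4474, -0.2741, 0.1044]
tool_rot: [-1.583, 0.003, -1.688]
contact_force: [-24.2, 0.5, 10.6]
opening: 0.0004
```

The toggle is at its hard stop: travel about 44 mm, force risen to 24 N. I'll retract.

Call:
apply_moves --pt "0 0 -0.01 0 0 0 1" --pt "0 0 -0.035 0 0 0 1" --pt "0 0 -0.065 0 0 0 1" --pt "0 -0.04 -0.075 0 0 0 1" --pt "0 -0.09 -0.075 0 0 0 1"

```text
time: 42.3
tool_pos: [0.3782, -0.2661, 0.1956]
tool_rot: [-1.571, 0.003, -1.69]
contact_force: [1.5, -0.7, 0.4]
opening: 0.0004
```

Call:
apply_moves --pt "0.05 0 0 0 0 0 1" --pt "0.1 0 0 0 0 0 1" --pt "0.15 0 0 0 0 0 1" --pt "0.2 0 0 0 0 0 1" --pt "0.22 0 0 0 0 0 1"

```text
time: 42.92
tool_pos: [0.3526, -0.4878, 0.1943]
tool_rot: [-1.569, 0.0, -1.691]
contact_force: [-0.0, 0.3, 0.1]
opening: 0.0004
```

```bash
python3 - <<'E'
from go import *
S2=S@M([.0011,-.0013,0],np.eye(3)); o,m=meas(); print(o["time"],m[:3,3],o["contact_force"])
I={n:cams.read_camera(n) for n in("scene","top")}; I0={n:cv2.imread(f"pics/{n}0.png") for n in I}; IS={n:cv2.imread(f"pics/seat_{n}.png") for n in I}
for n in I: cv2.imwrite(f"pics/fin_{n}.png",I[n])
def match(n,A,B,P,w,s,dirv):
    p=proj(n,(S2@np.r_[np.array(P)/1000,1])[:3])[0].astype(int)
    r=cv2.matchTemplate(B[p[1]-w-s:p[1]+w+s+1,p[0]-w-s:p[0]+w+s+1],A[p[1]-w:p[1]+w+1,p[0]-w:p[0]+w+1],cv2.TM_CCOEFF_NORMED)
    _,v,_,l=cv2.minMaxLoc(r); l=np.array(l,float)
    x,y=map(int,l)
    if 0<x<2*s and 0<y<2*s:   # subpixel parabola
        l+= [ (r[y,x-1]-r[y,x+1])/(2*(r[y,x-1]+r[y,x+1]-2*r[y,x])), (r[y-1,x]-r[y+1,x])/(2*(r[y-1,x]+r[y+1,x]-2*r[y,x]))]
    return round(v,2),(l-s).round(1)
for n in I:
    J=np.array([proj(n,(S2@[0,-.05+d,.087,1])[:3])[0] for d in(0,.01)]); j=(J[1]-J[0])/10
    print(n,"px per mm y",j.round(2),"module shift",match(n,IS[n],I[n],(-38,-45,87),8,7,j),"lid",match(n,IS[n],I[n],(0,-45,133),8,7,j),
     "block(ref)",match(n,I0[n],I[n],(-40,-120,85),7,4,j),"tall->short bystander",end=" ")
# knob: darkness at off and on positions, before/after
    for x in(-20,22): 
        q=proj(n,(S2@[x/1000,-.141,.132,1])[:3])[0].astype(int); print("knob x",x,"mean grey before/after",IS[n][q[1]-2:q[1]+3,q[0]-2:q[0]+3].mean().round(),I[n][q[1]-2:q[1]+3,q[0]-2:q[0]+3].mean().round(),end="; ")
    # grey along the rail top centre line (x=-20, z=45) and along z=93 stop top
    print()
n="top"
L=lambda x,z,ys:[int(cv2.remap(cv2.cvtColor(I[n],6),*[np.float32([[c]]) for c in proj(n,(S2@[x/1000,y/1000,z/1000,1])[:3])[0]],cv2.INTER_LINEAR)[0,0]) for y in ys]
ys=list(range(-90,60,4)); print(ys); print("z85 x38",L(38,85,ys)); print("z85 x-38",L(-38,85,ys)); print("z93 x0",L(-34,93,ys))
for nm,c in(("short",(182,226)),("stopper",(221,242)),("jar",(143,226))):
    w=11;A=I0[n][c[1]-w:c[1]+w+1,c[0]-w:c[0]+w+1];B=I[n][c[1]-w-5:c[1]+w+6,c[0]-w-5:c[0]+w+6]
    _,v,_,l=cv2.minMaxLoc(cv2.matchTemplate(B,A,cv2.TM_CCOEFF_NORMED)); print(nm,round(v,3),l[0]-5,l[1]-5)
E
```

```text
42.925 [ 0.3525659  -0.487774    0.19429398] [-0.01164944  0.2507153   0.09438946]
scene px per mm y [-0.31 -0.32] module shift (0.97, array([1.9, 1.9])) lid (0.93, array([2. , 1.9])) block(ref) (1.0, array([ 0., -0.])) tall->short bystander knob x -20 mean grey before/after 29.0 93.0; knob x 22 mean grey before/after 40.0 42.0; 
top px per mm y [-0.37 -0.04] module shift (0.98, array([2.3, 0.1])) lid (0.8, array([2.1, 0.1])) block(ref) (1.0, array([-0. , -0.1])) tall->short bystander knob x -20 mean grey before/after 34.0 35.0; knob x 22 mean grey before/after 41.0 34.0; 
[-90, -86, -82, -78, -74, -70, -66, -62, -58, -54, -50, -46, -42, -38, -34, -30, -26, -22, -18, -14, -10, -6, -2, 2, 6, 10, 14, 18, 22, 26, 30, 34, 38, 42, 46, 50, 54, 58]
z85 x38 [67, 104, 73, 70, 80, 146, 162, 104, 49, 108, 171, 147, 65, 58, 131, 161, 108, 81, 125, 154, 157, 162, 164, 144, 137, 213, 243, 247, 246, 247, 247, 247, 247, 247, 247, 247, 247, 247]
z85 x-38 [60, 85, 65, 71, 45, 54, 65, 44, 28, 42, 63, 62, 37, 59, 122, 143, 90, 78, 108, 122, 127, 131, 133, 110, 70, 73, 110, 130, 131, 132, 133, 135, 134, 135, 134, 134, 135, 137]
z93 x0 [67, 98, 77, 66, 67, 53, 77, 64, 33, 36, 62, 77, 46, 39, 108, 156, 146, 65, 97, 138, 144, 150, 152, 145, 94, 83, 137, 146, 145, 156, 162, 167, 159, 153, 146, 158, 165, 168]
short 1.0 0 0
stopper 0.988 0 0
jar 0.997 0 0
```

Last check: compare the heights of the foot-end and lip-end screws, standing flat at the start versus now, to confirm the module is flat.

```bash
python3 - <<'E'
from go import *
S2=S@M([.0011,-.0013,0],np.eye(3)); TMc=MOD@M([-.0019,.001,0],np.eye(3)); FM=S2@M([0,-.051,.023],np.eye(3))
I0={n:cv2.imread(f"pics/{n}0.png") for n in("scene","top")};I1={n:cv2.imread(f"pics/fin_{n}.png") for n in I0}
for nm,P in(("foot -y",(37,-18,64)),("lip mid",(-37,0,64)),("lip +y",(-37,18,64)),("lip -y",(-37,-18,64)),("lid",(0,0,110))):
    P=np.r_[np.array(P)/1000,1]; px={};sc=[]
    for n in I0:
        k=6; a=proj(n,(TMc@P)[:3])[0]; b=proj(n,(FM@P)[:3])[0]; w,s=6,5
        up=lambda im,c,h:cv2.resize(cv2.getRectSubPix(im,(2*h+1,2*h+1),tuple(map(float,c))),None,fx=k,fy=k,interpolation=cv2.INTER_CUBIC)
        r=cv2.matchTemplate(up(I1[n],b,w+s),up(I0[n],a,w),cv2.TM_CCOEFF_NORMED); _,v,_,l=cv2.minMaxLoc(r)
        px[n]=(a,b+np.array(l)/k-s); sc.append(round(v,2))
    d=tri(px["scene"][1],px["top"][1]); print(nm,sc,"now z",(d[0][2]*1000).round(1),"expected",(FM@P)[2]*1000,"xy err mm",((np.linalg.inv(FM)@np.r_[d[0],1]-P)[:2]*1000).round(1),"res",d[1].round(2))
E
```

```text
foot -y [0.74, 0.56] now z 84.9 expected 86.99999999999999 xy err mm [3.1 2.5] res 0.18
lip mid [0.72, 0.57] now z 103.0 expected 86.99999999999999 xy err mm [-10.4   3.2] res 1.19
lip +y [0.68, 0.66] now z 85.6 expected 86.99999999999999 xy err mm [2.  1.7] res 0.41
lip -y [0.6, 0.28] now z 111.3 expected 86.99999999999999 xy err mm [-12.2  -3.8] res 0.8
lid [0.79, 0.95] now z 133.8 expected 132.99999999999997 xy err mm [0.7 1.5] res 0.02
```

Among the matches that hold up, the foot end is at 84.9 mm, the lip end at 85.6 mm and the lid at 133.8 mm (133 expected). The module is flat, so I'll hand in.

```bash
python3 -c "
from cell import robot
print(robot.hand_in(), robot.observe()['time'])"
```

```text
the job is handed in; nothing more can be done
the job is handed in; nothing more can be done
```

I mounted the tall module on the rail, slid the end stop against it and pushed the toggle to its far position, then handed the job in at about 43 s of the 66 s allowed. No force passed 25 N.

**What the last checks showed:**
- **Seating:** The module is flat. Foot end, lip end and lid measured 84.9, 85.6 and 133.8 mm, against 87, 87 and 133 expected. Pressing with 18 N toward the foot end moved nothing. I could not see the foot itself, so the click rests on this evidence. Two other screws gave poor image matches (heights of 103 and 111 mm), and I discounted them.
- **End stop:** It is up against the module, and pushing it slid the module about 6 mm along the rail toward the supply block. By the brightness profile along the rail, roughly 1–3 mm remains between module and block.
- **Toggle:** I pushed it about 44 mm to a hard stop. In the scene view the knob has left its old place, but the top view could not confirm this.
- **Bystanders:** The short module, stopper and jar show no shift in the top view.

**What went wrong on the way:**
- My first position estimates were about 3 mm off across the rail. I corrected this while feeling for the rail edge.
- The closed fingertips ended about 20 mm behind the tool point rather than 11 mm ahead. My first try at pressing the foot end met nothing. The open fingers also passed over the end stop on the first push without moving it.

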